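# Set out a sample set of wooden tableware on a serving board

## Robot

A 6-joint arm with a two-finger parallel gripper is mounted at the origin on the work surface. World frame = base frame: x ahead of the robot, y to its left, z up, the work surface at z = 0. Lengths are in m, angles in rad, forces in N, time in s.
With the tool pointing down it reaches from about 0.225 to 0.875 m from the base axis. Payload 3.4 kg.
Tool frame: the origin (TCP) lies midway between the tips of the shut fingers; the grasp point (between the pads) lies 19 mm behind it; x points along the fingers, z is the direction in which the jaws open and shut, and the axes are right-handed (so a half turn about x gives the same grasp; the last joint's range is limited). The gripper opens to 85 mm and grips with 20 to 120 N. Pads are 22 mm wide; open, the fingers measure 114 mm over their backs; the gripper's body (76 mm by 85 mm) begins 54 mm behind the grasp point. The pads swing forward as they close: fully open they stand 13 mm farther back than shut.
Start: joints at [1.144, 0.276, 1.505, -0, 1.361, -0.121], TCP at [0.173, 0.548, 0.231] pointing down, gripper open.
Joint ranges: [-2.89, 2.89], [-0.75, 2.08], [0.22, 2.7], [-1.18, 4.32], [0.11, 2.71], [-2.7, 2.7]. Speed limits (rad/s): [2.57, 2.57, 3.14, 3.14, 3.14, 3.14].

## Interface

Orientations are given as a unit quaternion [w, x, y, z].
In Python, from rig import manip, eyes gives the robot as it stands. The module is installed in compiled form; this text tells all that it offers.
- The arm moves only by the shell command python3 -m crank 'ROWS' [FORCE]. ROWS is JSON, a list of rows, each a list of 7 numbers: the shift along the tool's x, y, z in cm, then the turn, a rotation vector about the tool's x, y, z in degrees, then the finger opening in cm, from 0 to 8.54. A call has 1 to 5 rows; each row is the pose to reach, as a shift and turn from the pose commanded when the call began, along the tool's axes at that moment; what a row does not reach only later rows make up. A row lasts 1/8 s, in which the tool goes at most 62.5 mm and 10.7 degrees, less where a joint would pass 70% of its speed; a pose out of reach is approached as far as the arm can. A call with a gripper value outside its range is refused whole. The fingers move at their own pace and stop on an object; FORCE is the grip in N (left out, the last holds). Time passes only in rows, so rows that repeat a pose let the fingers close. It gives the time, the measured TCP pose, the force and the opening at its end, in the units of the state.
- manip.get_state(): the state, without advancing time (a new reading comes with each control period).
- eyes.get_image(name): name is "side" or "top"; returns a dict with "color" (400x640x3 uint8, blue, green, red), "z_map" (400x640 float32, m along the optical axis (not along the pixel's ray), 0 where there is no reading), "vertical_fov" (degrees; the focal length in pixels is half the picture's height over the tangent of half this angle, whatever the lens; pixels are square), "cx", "cy" (the principal point, pixels), "dist" ([k1, k2, p1, p2, k3] as OpenCV has them; the pictures are not rectified), "eye" and "attitude" of the camera in the world. Camera axes: x right, y up, looking along -z (the intrinsics and any distortion apply to the point x, -y, -z); pixel columns grow to the right and rows downward; lengths in m; the calibration is good to about 2 mm. A picture is of the moment at which its call begins.
- manip.sign_off(): hands the job in, once; it reports no verdict.
The state is a dict: "clock": time; "qpos": joint angles; "qd": joint speeds; "effort": joint torques, N m; "position": TCP position; "ee_rot": TCP orientation; "contact_force": force on the tool from outside, world axes, zero at the start; "moment": the same for the moment, N m; "width": finger opening in m.
Only numpy, scipy, OpenCV 4.12 (cv2) and the standard library are available. Lean on these libraries where they do the work, as an engineer would, in place of code of your own. Each camera call takes 0.05 s, during which the arm holds its last target.

## Task

Set out the sample set on the large serving board: first lay the small rectangular paddle flat in the middle of it, then lay the round paddle centred on top of the rectangular one, both with their handles pointing the same way as the serving board's handle. Seen from the serving board's handle end, stand the bowl on the left and the pepper mill on the right, both upright, each level with the board's centre and midway between the rectangular paddle and the board's side edge. Let go of everything and leave the tape roll and the oil tin where they are.

Things in the scene. Friction and masses are not known exactly. Their poses are not given: they have to be found in the camera images.
- serving_board: Large pale wooden serving board, fixed to the bench. Its rectangular part is 220 mm along its x, 300 mm along its y and 16 mm thick; a handle 90 mm long and 45 mm wide with a hang hole sticks out of the middle of one long edge, towards its -x. Origin: centre of the rectangular part (handle not counted), on the underside, at bench height. x points from the handle to the far edge, y to the left as seen from the handle end, z up. It is the place for the set.
- serving_board_handle (a point): Point on the top face of the serving board's handle, on its centre line, 155 mm from the board's centre (at x = -155 mm, z = 16 mm in the board's frame).
- rect_paddle_center (a point): Small dark wooden paddle, loose, lying flat: rectangular part 90 mm (its x) by 60 mm (its y), 14 mm thick, with a handle 45 mm long and 22 mm wide out of the middle of one short edge, towards its -x; about 75 g. The point is the centre of the rectangular part (handle not counted), half-way up (7 mm). z up.
- round_paddle_center (a point): Small dark wooden round paddle, loose, lying flat: disc of 60 mm diameter, 14 mm thick, with a handle 45 mm long and 20 mm wide towards its -x; about 50 g. The point is the centre of the disc, half-way up (7 mm). z up.
- bowl_center (a point): Small dark wooden open bowl, loose, upright: 62 mm diameter with nearly straight sides above a narrower foot, 40 mm tall, wall 4.5 mm; about 60 g. The point is on its axis, half-way up (20 mm). z up.
- mill_center (a point): Turned dark wooden pepper mill, loose, upright: 100 mm tall, foot 54 mm diameter, straight waist 42 mm diameter from 30 to 66 mm above the foot, a 50 mm collar above it and a rounded head; about 130 g. The point is on its axis, half-way up (50 mm). z up.
- mat: Grey felt-faced mat, fixed, 280 mm (its x) by 380 mm (its y), 3 mm thick, on which the four loose pieces wait. Origin: centre of its underside. Pieces stand about 130 mm apart along its x and 170 mm along its y.
- tape_center (a point): Bystander: cardboard tape roll lying flat, 84 mm diameter, 45 mm tall, loose. The point is its centre. Leave it alone.
- oil_tin_center (a point): Bystander: oil tin standing upright, 56 mm diameter, 85 mm tall, loose. The point is its centre. Leave it alone.
Things that resemble listed ones, but are neither listed nor needed, are in the scene too. What is shaped like the part that bears bowl_center but blue is not meant. Leave any yellow look-alike of the part that bears round_paddle_center alone.

How it is judged:
By the outcome, as a careful person would: the job done as asked, in the order asked, and still so for the second after the job is handed in, with the robot touching nothing.
It also fails if it takes over 120 s, if anything falls off the work surface, if the arm or the gripper's body presses on something with over 40 N, if the wrist force passes 120 N, or if a joint passes its speed limit or range.

## Working session

There is one attempt and no reset: what is moved stays moved. The work goes in short steps, Python scripts to look and compute and a shell command to move; the robot and the scene stay as the last step left them, time stands still between calls to the robot, and variables do not carry over. Pictures are saved under pics/ and viewed, and the job is handed in when it is done.

```bash
mkdir -p pics; cat > h.py <<'E'
import numpy as np, cv2
from rig import manip, eyes
from scipy.spatial.transform import Rotation as R
def rot(q): q=np.array(q,float); return R.from_quat([q[1],q[2],q[3],q[0]]).as_matrix()
def cam(d):
    f=200/np.tan(np.radians(d["vertical_fov"])/2)
    K=np.array([[f,0,d["cx"]],[0,f,d["cy"]],[0,0,1.]])
    A=np.array(d["attitude"],float)
    A=rot(A) if A.shape==(4,) else A
    return K,np.array(d["dist"],float),A,np.array(d["eye"],float)
def rays(d,px):
    K,D,A,e=cam(d)
    u=cv2.undistortPoints(np.array(px,float).reshape(-1,1,2),K,D).reshape(-1,2)
    return (A@np.c_[u[:,0],-u[:,1],-np.ones(len(u))].T).T, e
def onplane(d,px,z):
    r,e=rays(d,px); return e+r*((z-e[2])/r[:,2])[:,None]
def depthpts(d,px):
    r,e=rays(d,px); px=np.array(px,int).reshape(-1,2)
    return e+r*d["z_map"][px[:,1],px[:,0]][:,None]
def proj(d,P):
    K,D,A,e=cam(d); p=(A.T@(np.atleast_2d(P)-e).T).T*[1,-1,-1]
    return cv2.projectPoints(p,np.zeros(3),np.zeros(3),K,D)[0].reshape(-1,2)
E
python3 - <<'E'
from h import *
s=manip.get_state(); print(s)
for n in("top","side"):
    d=eyes.get_image(n); cv2.imwrite(f"pics/{n}0.png",d["color"]); print(n,{k:v for k,v in d.items() if k not in("color","z_map")})
    np.save(f"{n}0.npy",d,allow_pickle=True)
E
```

```text
{'clock': 0.0, 'qpos': array([ 1.14397154e+00,  2.76608420e-01,  1.50613744e+00,  1.56462740e-05,
        1.36071163e+00, -1.20991837e-01]), 'qd': array([ 6.10922168e-05, -3.37967814e-04, -8.74729354e-04,  6.23811250e-04,
       -1.06223287e-03, -1.12507560e-03]), 'effort': array([ 2.44277340e-03, -4.16771364e+01, -2.45807236e+01,  3.70048883e-04,
        1.07524931e-02,  1.76168055e-05]), 'position': array([0.1728983 , 0.54783053, 0.23043035]), 'ee_rot': array([ 0.56974898, -0.4183218 ,  0.57090415,  0.41768579]), 'contact_force': array([-0.44426985,  0.53423574,  0.27039876]), 'moment': array([-0.01047311,  0.02305816,  0.0108256 ]), 'width': 0.08518155345016641}
top {'vertical_fov': 43.00888925850494, 'cx': 315.2732960032418, 'cy': 192.28856577549365, 'dist': array([-0.04650631,  0.        ,  0.        ,  0.        ,  0.        ]), 'eye': array([0.26123934, 0.00886874, 1.28580794]), 'attitude': array([-0.65487566, -0.07468099,  0.08092724,  0.74767065])}
side {'vertical_fov': 43.86928753881834, 'cx': 318.59696467133807, 'cy': 202.53065692297088, 'dist': array([-0.13638408,  0.        ,  0.        ,  0.        ,  0.        ]), 'eye': array([-0.13717484, -0.62090122,  1.09989126]), 'attitude': array([ 0.8597871 ,  0.32638107, -0.1446497 , -0.36512738])}
```

View pics/top0.png

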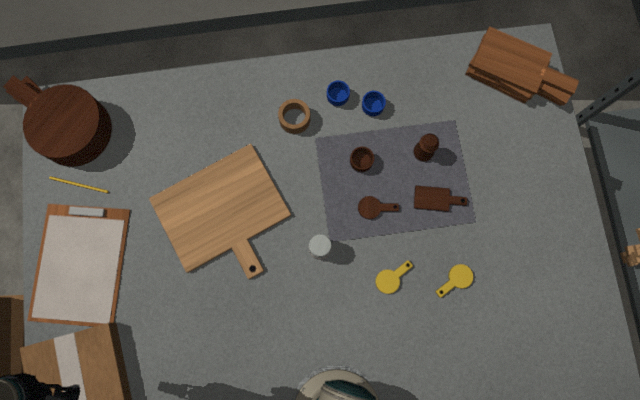

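View pics/side0.png

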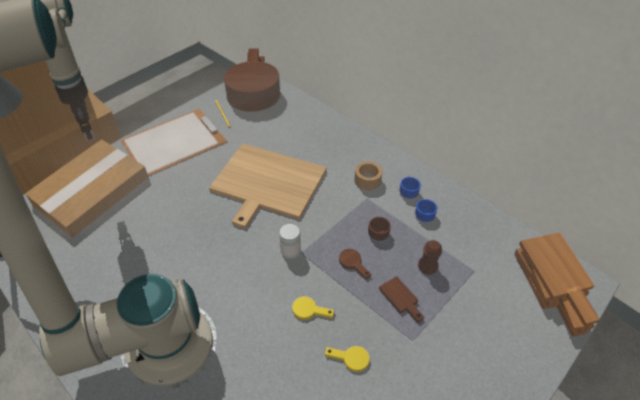

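Top view: the board is at about (222,208) with its handle towards (250,265). The tape roll is at (294,116) and the tin at (319,245). On the mat are the bowl (361,159), mill (427,148), round paddle (372,208) and rectangular paddle (437,199). The look-alikes are the blue bowls (338,93) and (373,103), and the yellow round paddles (388,281) and (461,276). The dark pieces on the mat fit the description. I'll confirm that in a crop and measure.

```bash
python3 - <<'E'
from h import *
d=np.load("top0.npy",allow_pickle=True).item(); s=np.load("side0.npy",allow_pickle=True).item()
a=cv2.resize(d["color"][110:250,300:490],None,fx=4,fy=4,interpolation=cv2.INTER_CUBIC)
cv2.imwrite("pics/crop1.png",a)
b=cv2.resize(d["color"][130:290,140:330],None,fx=4,fy=3.7,interpolation=cv2.INTER_CUBIC) 
cv2.imwrite("pics/crop2.png",b[:600])
for n,im in(("top",d),("side",s)):
    hsv=cv2.cvtColor(im["color"],cv2.COLOR_BGR2HSV)
    m=((hsv[...,0]<20)|(hsv[...,0]>170))&(hsv[...,1]>90)&(hsv[...,2]>15)
    m=m.astype(np.uint8)*255
    cnt,_=cv2.findContours(m,cv2.RETR_EXTERNAL,cv2.CHAIN_APPROX_NONE)
    for c in cnt:
        if cv2.contourArea(c)<60: continue
        x,y,w,h=cv2.boundingRect(c); M=cv2.moments(c)
        cc=[M['m10']/M['m00'],M['m01']/M['m00']]
        P=depthpts(im,[cc])[0]
        print(n,np.round(cc,1),(x,y,w,h),cv2.contourArea(c),np.round(P,4))
for n,px in (("tin",(319,245)),("table",(200,330)),("mat",(400,170)),("board",(222,208))):
    print(n,depthpts(d,[px]).round(4))
E
```

```text
top [ 23.8 346.2] (0, 295, 61, 91) 3001.0 [ 0.2533  0.99   -0.4208]
top [631.2 255.1] (620, 245, 20, 21) 285.0 [ 0.2836 -1.1329 -0.5215]
top [ 84.6 291. ] (28, 204, 104, 196) 12552.5 [0.3718 0.5868 0.0037]
top [373.6 207.1] (358, 196, 41, 23) 485.0 [ 0.487  -0.1639  0.0132]
top [435.3 198.3] (414, 186, 53, 25) 855.5 [ 0.4882 -0.3239  0.0158]
top [361.5 158.7] (350, 147, 24, 25) 426.0 [ 0.6194 -0.1532  0.0091]
top [220.7 210.5] (150, 144, 141, 135) 10208.0 [0.5289 0.2236 0.0179]
top [425.9 147. ] (414, 134, 25, 27) 435.0 [ 0.604  -0.304   0.0944]
top [294.  115.7] (278, 99, 32, 35) 832.0 [0.7648 0.0074 0.0009]
top [ 61.7 121.2] (3, 75, 109, 92) 5987.5 [0.7987 0.5959 0.084 ]
top [518.7  69. ] (466, 26, 113, 80) 4763.0 [ 0.7903 -0.5917  0.0694]
side [399.9 296. ] (380, 278, 43, 43) 681.5 [ 0.4863 -0.3247  0.0153]
side [352.1 260.6] (340, 250, 30, 28) 337.5 [ 0.4845 -0.165   0.0152]
side [431.5 246.1] (424, 241, 16, 14) 100.0 [ 0.6068 -0.3176  0.1032]
side [558.3 279.6] (516, 233, 84, 103) 4541.0 [ 0.774  -0.6094  0.0675]
side [368.3 171.7] (356, 162, 26, 24) 367.5 [0.7776 0.0238 0.0098]
side [267.6 182.6] (210, 145, 115, 83) 5102.5 [0.5234 0.2108 0.0137]
side [219.1 137.9] (213, 132, 13, 13) 71.5 [0.5576 0.4936 0.0021]
side [ 56.4 145.1] (0, 61, 143, 167) 10860.5 [ 0.1703  1.0395 -0.1133]
side [250.8  73.6] (225, 49, 53, 43) 1243.5 [0.8097 0.6118 0.0824]
tin [[ 0.4004 -0.0116  0.0901]]
table [[0.241  0.305  0.0018]]
mat [[ 0.5776 -0.2495  0.0018]]
board [[0.5343 0.2193 0.0207]]
```

View pics/crop1.png

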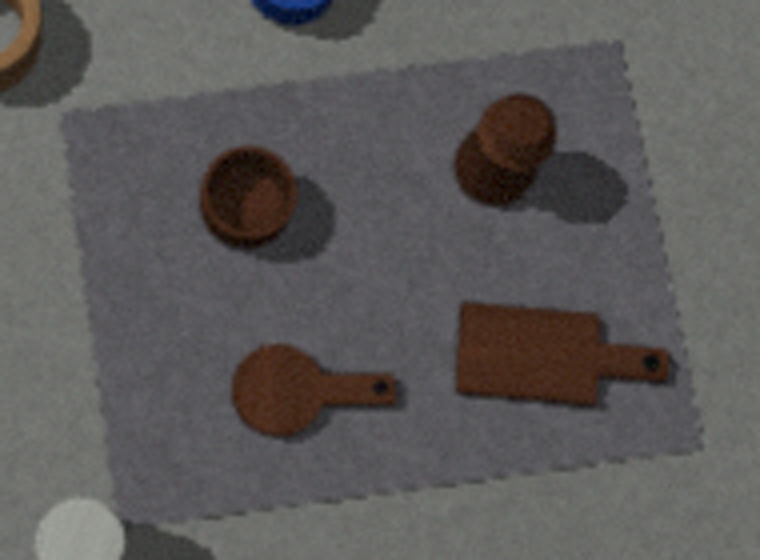

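View pics/crop2.png

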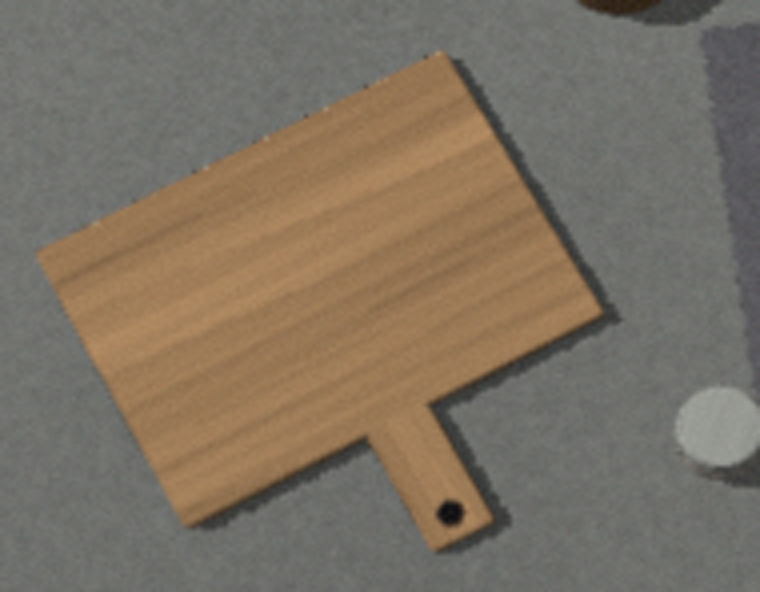

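The crop confirms the four dark pieces on the mat. Next, metric measurements.

```bash
cat > meas.py <<'E'
from h import *
def mask(im):
    hsv=cv2.cvtColor(im["color"],cv2.COLOR_BGR2HSV)
    return (((hsv[...,0]<20)|(hsv[...,0]>165))&(hsv[...,1]>80)&(hsv[...,2]>15)).astype(np.uint8)*255
def metric(im,box,z,S=2000):
    """contour in box -> filled metric mask at plane z, S px/m, origin at returned"""
    m=np.zeros_like(mask(im)); x,y,w,h=box; m[y:y+h,x:x+w]=mask(im)[y:y+h,x:x+w]
    c=max(cv2.findContours(m,cv2.RETR_EXTERNAL,cv2.CHAIN_APPROX_NONE)[0],key=cv2.contourArea).reshape(-1,2)
    P=onplane(im,c,z)[:,:2]; o=P.min(0)-0.03
    q=((P-o)*S).round().astype(np.int32); sz=(q.max(0)+60)
    M=np.zeros((sz[1],sz[0]),np.uint8); cv2.fillPoly(M,[q.reshape(-1,1,2)],255)
    return M,o,S,P
def body(M,o,S,k):
    e=cv2.morphologyEx(M,cv2.MORPH_OPEN,cv2.getStructuringElement(cv2.MORPH_ELLIPSE,(int(k*S)|1,)*2))
    c=max(cv2.findContours(e,cv2.RETR_EXTERNAL,cv2.CHAIN_APPROX_NONE)[0],key=cv2.contourArea)
    r=cv2.minAreaRect(c); circ=cv2.fitEllipse(c); 
    ctr=np.array(r[0])/S+o
    hd=cv2.subtract(M,cv2.dilate(e,np.ones((int(.006*S),)*2))); mm=cv2.moments(hd,True)
    hc=np.array([mm['m10'],mm['m01']])/max(mm['m00'],1)/S+o
    v=cv2.boxPoints(r); ed=[v[1]-v[0],v[2]-v[1]]
    L=[np.linalg.norm(x)/S for x in ed]; A=[np.degrees(np.arctan2(x[1],x[0])) for x in ed]
    M2=cv2.moments(c); cen=np.array([M2['m10'],M2['m01']])/M2['m00']/S+o
    return dict(rect=ctr.round(4),cen=cen.round(4),ell=(np.array(circ[0])/S+o).round(4),elld=np.round(np.array(circ[1])/S,4),L=np.round(L,4),ang=np.round(A,2),handle=hc.round(4),hang=round(float(np.degrees(np.arctan2(*(ctr-hc)[::-1]))),2))
E
python3 - <<'E'
from meas import *
d=np.load("top0.npy",allow_pickle=True).item(); s=np.load("side0.npy",allow_pickle=True).item()
for n,im,b,z,k in [("board",d,(145,140,152,142),.016,.06),("board-s",s,(205,140,122,90),.016,.06),
 ("rect",d,(408,182,64,32),.017,.03),("rect-s",s,(375,272,52,55),.017,.03),("round",d,(352,190,52,33),.017,.03),("round-s",s,(335,245,40,38),.017,.03),
 ("bowl",d,(345,142,34,34),.043,.02),("bowl-s",s,(364,212,30,32),.043,.02)]:
    print(n,body(*metric(im,b,z)[:3],k))
b=cv2.resize(s["color"][205:325,330:480],None,fx=5,fy=5,interpolation=cv2.INTER_CUBIC);cv2.imwrite("pics/crop3.png",b)
E
```

```text
board {'rect': array([0.5357, 0.2247]), 'cen': array([0.54  , 0.2265]), 'ell': array([0.5402, 0.2266]), 'elld': array([0.2482, 0.3454]), 'L': array([0.298 , 0.2288], dtype=float32), 'ang': array([-68.,  22.], dtype=float32), 'handle': array([0.4114, 0.1735]), 'hang': 22.39}
board-s {'rect': array([0.5284, 0.2185]), 'cen': array([0.5345, 0.2205]), 'ell': array([0.5348, 0.2204]), 'elld': array([0.2521, 0.3426]), 'L': array([0.2965, 0.2356], dtype=float32), 'ang': array([-67.88,  22.12], dtype=float32), 'handle': array([0.3996, 0.1656]), 'hang': 22.32}
rect {'rect': array([ 0.4897, -0.3167]), 'cen': array([ 0.49  , -0.3155]), 'ell': array([ 0.4901, -0.3153]), 'elld': array([0.0629, 0.1013]), 'L': array([0.0589, 0.0947], dtype=float32), 'ang': array([-13.24,  76.76], dtype=float32), 'handle': array([ 0.4747, -0.3815]), 'hang': 76.99}
rect-s {'rect': array([ 0.4867, -0.3204]), 'cen': array([ 0.487 , -0.3188]), 'ell': array([ 0.487 , -0.3187]), 'elld': array([0.0607, 0.0984]), 'L': array([0.0574, 0.0921], dtype=float32), 'ang': array([-12.31,  77.69], dtype=float32), 'handle': array([ 0.47
[... 428 characters left out ...]
ld': array([0.0529, 0.056 ]), 'L': array([0.0513, 0.0544], dtype=float32), 'ang': array([-45.,  45.], dtype=float32), 'handle': array([ 0.4779, -0.2058]), 'hang': 82.66}
bowl {'rect': array([ 0.6099, -0.1491]), 'cen': array([ 0.61  , -0.1489]), 'ell': array([ 0.61  , -0.1489]), 'elld': array([0.0578, 0.0636]), 'L': array([0.0632, 0.0583], dtype=float32), 'ang': array([-18.43,  71.57], dtype=float32), 'handle': array([ 0.5469, -0.2099]), 'hang': 44.0}Traceback (most recent call last):
  File "<stdin>", line 6, in <module>
  File "meas.py", line 15, in body
    c=max(cv2.findContours(e,cv2.RETR_EXTERNAL,cv2.CHAIN_APPROX_NONE)[0],key=cv2.contourArea)
ValueError: max() iterable argument is empty
```

```bash
cat >> meas.py <<'E'
def edges(P,c0,th,half,off=0.008,trim=.8):
    """P metric contour, guess frame -> refined signed distance of each of 4 edges and angle"""
    th=np.radians(th); Rm=np.array([[np.cos(th),-np.sin(th)],[np.sin(th),np.cos(th)]])
    q=(P-c0)@Rm; out={}
    for ax in(0,1):
        for sg in(-1,1):
            m=(abs(q[:,ax]-sg*half[ax])<off)&(abs(q[:,1-ax])<trim*half[1-ax])
            if (ax,sg)==(0,-1): m&=abs(q[:,1])>.45*half[1]
            if m.sum()<5: continue
            x,y=q[m,1-ax],q[m,ax]; p=np.polyfit(x,y,1); p=np.polyfit(x[abs(np.polyval(p,x)-y)<.002],y[abs(np.polyval(p,x)-y)<.002],1)
            out['xy'[ax]+'-+'[(sg+1)//2]]=(round(p[1]*1e3,1),round(float(np.degrees(np.arctan(p[0]))*(-1 if ax==0 else 1)),2),int(m.sum()))
    return out
E
python3 - <<'E'
from meas import *
d=np.load("top0.npy",allow_pickle=True).item(); s=np.load("side0.npy",allow_pickle=True).item()
for n,im,b,z,c,th,h in [("board",d,(145,140,152,142),.016,(.538,.2255),22.2,(.11,.15)),("board-s",s,(205,140,122,90),.016,(.534,.221),22.2,(.11,.15)),
 ("rect",d,(408,182,64,32),.017,(.49,-.3155),77,(.045,.03)),("rect-s",s,(375,272,52,55),.017,(.487,-.319),77,(.045,.03))]:
    print(n,edges(metric(im,b,z)[3],np.array(c),th,h))
b=cv2.resize(s["color"][205:325,330:480],None,fx=5,fy=5,interpolation=cv2.INTER_CUBIC);cv2.imwrite("pics/crop3.png",b)
E
```

```text
board {'x-': (np.float64(-105.8), -0.19, 38), 'x+': (np.float64(111.7), -0.28, 83), 'y-': (np.float64(-148.4), -0.22, 58), 'y+': (np.float64(148.5), 0.13, 60)}
board-s {'x-': (np.float64(-108.6), -0.4, 32), 'x+': (np.float64(111.7), -0.03, 68), 'y-': (np.float64(-147.7), 0.19, 40), 'y+': (np.float64(147.0), -0.47, 37)}
rect {'x-': (np.float64(-42.2), -1.7, 8), 'x+': (np.float64(44.9), -1.59, 18), 'y-': (np.float64(-28.5), 0.38, 28), 'y+': (np.float64(28.6), -0.48, 28)}
rect-s {'x-': (np.float64(-41.5), -0.28, 5), 'x+': (np.float64(44.0), -0.2, 15), 'y-': (np.float64(-27.6), 0.68, 21), 'y+': (np.float64(28.1), 0.63, 20)}
```

View pics/crop3.png

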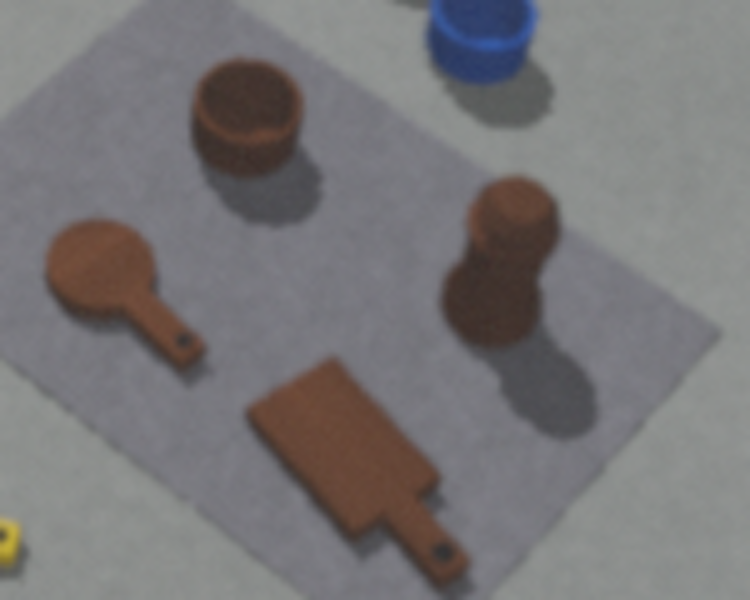

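Both views agree to about 5 mm, which is consistent with the calibration tolerance, so I'll use the means. Next a planning helper that gives tool-frame shift and turn.

```bash
cat > plan.py <<'E'
from h import *
BC=np.array([.538,.224]); BT=22.1
def plan(x,y,z,yaw,s=None):
    s=s or manip.get_state(); Rc=rot(s["ee_rot"]); p=np.array(s["position"])
    best=None
    for k in(0,180):
        a=np.radians(yaw+k); X=np.array([0,0,-1.]); Z=np.array([np.cos(a),np.sin(a),0]); Y=np.cross(Z,X)
        rv=np.degrees(R.from_matrix(Rc.T@np.c_[X,Y,Z]).as_rotvec())
        print("yaw",yaw+k,"shift cm",np.round(Rc.T@(np.array([x,y,z])-p)*100,2),"turn",rv.round(1),"q6 now",round(float(s["qpos"][5]),2))
def board(x,y):
    t=np.radians(BT); return BC+np.array([x*np.cos(t)-y*np.sin(t),x*np.sin(t)+y*np.cos(t)])
def st():
    s=manip.get_state(); Rc=rot(s["ee_rot"]); print("t",round(s["clock"],2),"pos",s["position"].round(4),"X",Rc[:,0].round(3),"yawZ",round(float(np.degrees(np.arctan2(Rc[1,2],Rc[0,2]))),2),"F",s["contact_force"].round(2),"w",round(s["width"],4),"q",s["qpos"].round(2)); return s
E
python3 - <<'E'
from plan import *
st(); plan(.4888,-.316,.12,76.5-90)
E
```

```text
t 0.1 pos [0.1729 0.5479 0.2305] X [-0.001 -0.001 -1.   ] yawZ 72.48 F [-0.51 -0.39  0.11] w 0.0851 q [ 1.14  0.28  1.51  0.    1.36 -0.12]
yaw -13.5 shift cm [ 11.16 -56.13 -72.85] turn [86.  -0.1  0.1] q6 now -0.12
yaw 166.5 shift cm [ 11.16 -56.13 -72.85] turn [-94.   -0.1  -0.1] q6 now -0.12
```

```bash
python3 -m crank '[[0,-18.7,-24.3,28,0,0,8.5],[0,-18.7,-24.3,28,0,0,8.5],[0,-18.7,-24.3,28,0,0,8.5],[0,-18.7,-24.3,28,0,0,8.5],[0,-18.7,-24.3,28,0,0,8.5]]' 40; python3 - <<'E'
from plan import *
st(); plan(.4888,-.316,.2,76.5-90)
E
```

```text
clock: 0.72
position: [0.2784, 0.2583, 0.2311]
ee_rot: [0.655, -0.268, 0.654, 0.268]
contact_force: [1.0, -0.6, -0.1]
width: 0.0852
t 0.72 pos [0.2784 0.2583 0.2311] X [ 0. -0. -1.] yawZ 44.51 F [ 1.01 -0.65 -0.07] w 0.0852 q [ 0.56 -0.03  1.87 -0.    1.3  -0.21]
yaw -13.5 shift cm [  3.14 -55.71 -25.25] turn [58.  0.  0.] q6 now -0.21
yaw 166.5 shift cm [  3.14 -55.71 -25.25] turn [-122.   -0.    0.] q6 now -0.21
```

```bash
python3 -m crank '[[0,-27.8,-12.6,28,0,0,8.5],[0,-27.8,-12.6,28,0,0,8.5],[0,-27.8,-12.6,28,0,0,8.5],[0,-27.8,-12.6,28,0,0,8.5],[0,-27.8,-12.6,28,0,0,8.5]]' 40; python3 - <<'E'
from plan import *
st(); plan(.4888,-.316,.13,76.5-90)
E
```

```text
clock: 1.35
position: [0.3834, -0.0285, 0.2313]
ee_rot: [0.7, -0.101, 0.7, 0.101]
contact_force: [0.8, 1.3, -0.3]
width: 0.0853
t 1.35 pos [ 0.3834 -0.0285  0.2313] X [ 0.001  0.    -1.   ] yawZ 16.4 F [ 0.76  1.29 -0.29] w 0.0853 q [-0.26 -0.02  1.86  0.    1.3  -0.54]
yaw -13.5 shift cm [ 10.13 -30.56   1.99] turn [29.9  0.  -0. ] q6 now -0.54
yaw 166.5 shift cm [ 10.13 -30.56   1.99] turn [-150.1    0.     0. ] q6 now -0.54
```

```bash
python3 -m crank '[[0,-29,2,29.9,0,0,8.5],[4,-30.56,2,29.9,0,0,8.5],[8,-30.56,2,29.9,0,0,8.5],[10.1,-30.56,2,29.9,0,0,8.5],[10.1,-30.56,2,29.9,0,0,8.5]]' 40;  python3 -m crank '[[0,0,0,0,0,0,8.5],[0,0,0,0,0,0,8.5],[0,0,0,0,0,0,8.5]]'; python3 - <<'E'
from plan import *
st(); plan(.4888,-.316,.04,76.5-90)
for n in("top","side"):
    d=eyes.get_image(n); np.save(f"{n}1.npy",d,allow_pickle=True)
    print(n,proj(d,manip.get_state()["position"]))
    u,v=proj(d,manip.get_state()["position"])[0].astype(int)
    cv2.imwrite(f"pics/{n}1.png",cv2.resize(d["color"][max(v-60,0):v+60,max(u-80,0):u+80],None,fx=4.8,fy=4.8,interpolation=cv2.INTER_CUBIC))
E
```

```text
clock: 1.98
position: [0.4843, -0.302, 0.137]
ee_rot: [0.702, 0.083, 0.702, -0.083]
contact_force: [0.9, -0.1, 0.6]
width: 0.085
clock: 2.35
position: [0.484, -0.2991, 0.1392]
ee_rot: [0.703, 0.082, 0.702, -0.082]
contact_force: [-0.1, -0.1, 0.4]
width: 0.0852
t 2.35 pos [ 0.484  -0.2991  0.1392] X [ 0.001 -0.    -1.   ] yawZ -13.36 F [-0.05 -0.13  0.39] w 0.0852 q [-0.68  0.33  1.66  0.    1.15 -0.44]
yaw -13.5 shift cm [ 9.92 -1.53  0.85] turn [0.1 0.  0. ] q6 now -0.44
yaw 166.5 shift cm [ 9.92 -1.53  0.85] turn [-1.799e+02 -0.000e+00  1.000e-01] q6 now -0.44
top [[437.0895678  190.36030875]]
side [[398.02238523 262.58403809]]
```

```bash
python3 -c "
import cv2;a=cv2.imread('pics/top1.png');b=cv2.imread('pics/side1.png');print(a.shape,b.shape)"
```

```text
(576, 768, 3) (576, 768, 3)
```

View pics/top1.png

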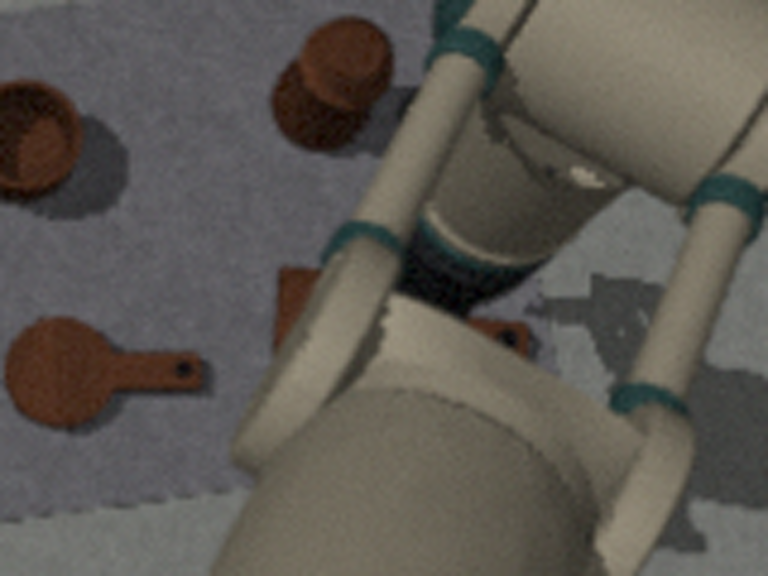

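View pics/side1.png

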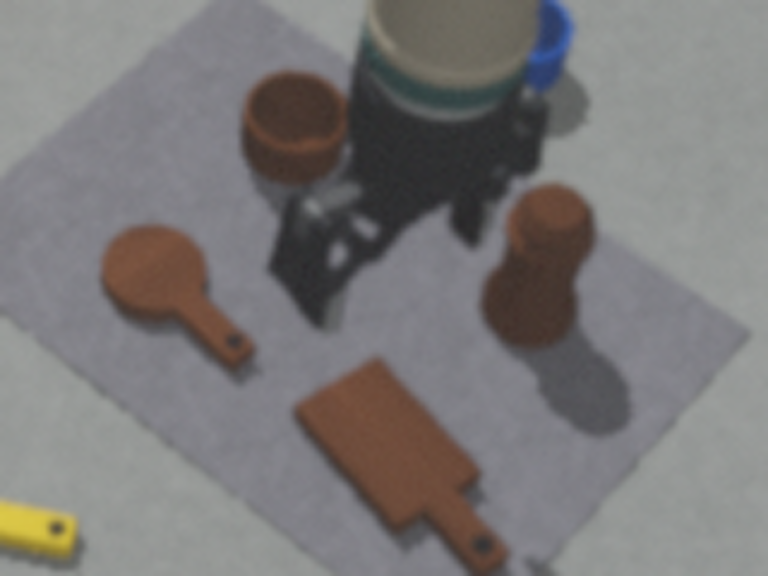

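```bash
python3 -m crank '[[5,-1.5,0.85,0.1,0,0,8.5],[9.5,-1.53,0.85,0.1,0,0,8.5],[10.9,-1.53,0.85,0.1,0,0,8.5],[10.9,-1.53,0.85,0.1,0,0,8.5],[10.9,-1.53,0.85,0.1,0,0,8.5]]' 40; python3 - <<'E'
from plan import *
st(); plan(.4888,-.316,.004,76.5-90)
d=eyes.get_image("side")
u,v=proj(d,manip.get_state()["position"])[0].astype(int);print(u,v)
cv2.imwrite(f"pics/side2.png",cv2.resize(d["color"][max(v-60,0):v+60,max(u-80,0):u+80],None,fx=4.8,fy=4.8,interpolation=cv2.INTER_CUBIC))
E
```

```text
clock: 3.08
position: [0.4901, -0.3177, 0.0312]
ee_rot: [0.703, 0.082, 0.701, -0.084]
contact_force: [-0.0, -0.7, 0.1]
width: 0.085
t 3.08 pos [ 0.4901 -0.3177  0.0312] X [ 0.003 -0.002 -1.   ] yawZ -13.5 F [-0.04 -0.65  0.14] w 0.085 q [-0.69  0.46  1.76  0.    0.91 -0.46]
yaw -13.5 shift cm [ 2.72  0.14 -0.17] turn [0.  0.2 0.1] q6 now -0.46
yaw 166.5 shift cm [ 2.72  0.14 -0.17] turn [-1.8e+02 -1.0e-01  3.0e-01] q6 now -0.46
399 290
```

View pics/side2.png

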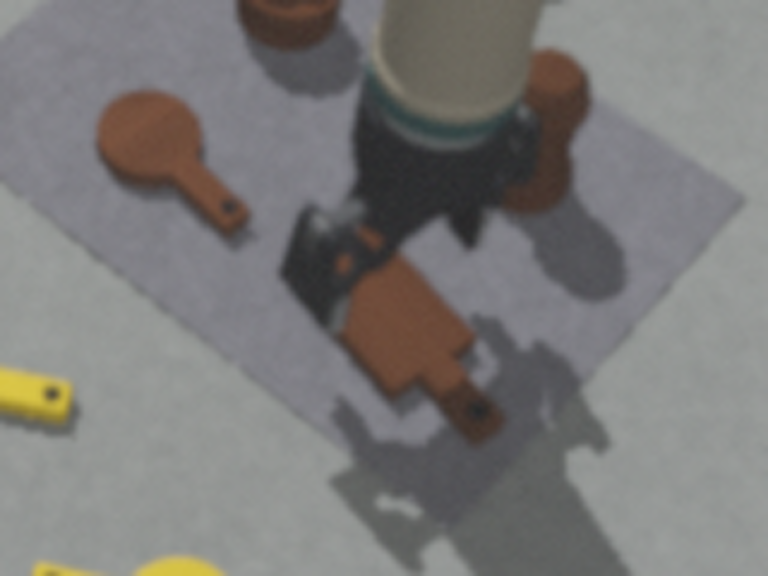

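```bash
python3 -m crank '[[1.5,0.1,-0.15,0,0.2,0.1,8.5],[3.1,0.1,-0.15,0,0.2,0.1,8.5],[3.1,0.1,-0.15,0,0.2,0.1,8.5],[3.1,0.1,-0.15,0,0.2,0.1,8.5]]' 40 && python3 -m crank '[[0,0,0,0,0,0,5],[0,0,0,0,0,0,5],[0,0,0,0,0,0,5],[0,0,0,0,0,0,5],[0,0,0,0,0,0,5]]' 40; python3 - <<'E'
from plan import *
st()
E
```

```text
clock: 3.62
position: [0.4875, -0.3157, -0.0022]
ee_rot: [0.701, 0.084, 0.704, -0.082]
contact_force: [-0.4, 0.4, -0.2]
width: 0.0852
clock: 4.25
position: [0.4881, -0.3161, -0.0011]
ee_rot: [0.701, 0.084, 0.703, -0.083]
contact_force: [0.6, -0.8, 5.0]
width: 0.0593
t 4.25 pos [ 0.4881 -0.3161 -0.0011] X [-0.002  0.002 -1.   ] yawZ -13.52 F [ 0.59 -0.77  4.97] w 0.0593 q [-0.69  0.5   1.79  0.    0.85 -0.46]
```

```bash
python3 -m crank '[[-2,0,0,0,0,0,5],[-7,0,0,0,0,0,5],[-13,0,0,0,0,0,5],[-17,0,0,0,0,0,5],[-17,0,0,0,0,0,5]]'; python3 - <<'E'
from plan import *
st(); b=board(0,0); print(b); plan(b[0],b[1],.17,BT-90)
d=eyes.get_image("side"); cv2.imwrite("pics/side3.png",d["color"]);np.save("side3.npy",d,allow_pickle=True)
E
```

```text
clock: 4.88
position: [0.4896, -0.3173, 0.1714]
ee_rot: [0.703, 0.083, 0.701, -0.084]
contact_force: [0.0, 0.3, -0.5]
width: 0.0588
t 4.88 pos [ 0.4896 -0.3173  0.1714] X [ 0.002 -0.002 -1.   ] yawZ -13.52 F [ 0.04  0.33 -0.52] w 0.0588 q [-0.69  0.33  1.59  0.    1.23 -0.46]
[0.538 0.224]
yaw -67.9 shift cm [ 0.06 53.77 -7.95] turn [54.4  0.2 -0. ] q6 now -0.46
yaw 112.1 shift cm [ 0.06 53.77 -7.95] turn [-125.6    0.     0.2] q6 now -0.46
```

View pics/side3.png

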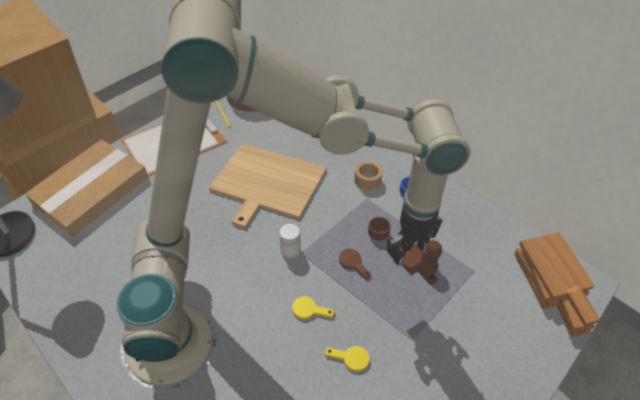

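The paddle is held, seen at about (418,260). Moving it over to the board.

```bash
python3 -m crank '[[0,27,-4,27,0.1,0,5],[0,27,-4,27,0.1,0,5],[0,27,-4,27,0.1,0,5],[0,27,-4,27,0.1,0,5],[0,27,-4,27,0.1,0,5]]'; python3 - <<'E'
from plan import *
st(); b=board(0,0); plan(b[0],b[1],.17,BT-90)
E
```

```text
clock: 5.55
position: [0.5101, -0.0407, 0.1663]
ee_rot: [0.66, 0.245, 0.668, -0.243]
contact_force: [0.4, -0.6, -1.7]
width: 0.0593
t 5.55 pos [ 0.5101 -0.0407  0.1663] X [-0.01   0.006 -1.   ] yawZ -40.37 F [ 0.38 -0.6  -1.66] w 0.0593 q [-0.22  0.23  1.73  0.    1.18  0.49]
yaw -67.9 shift cm [ -0.25  21.98 -15.02] turn [27.5 -0.6  0.3] q6 now 0.49
yaw 112.1 shift cm [ -0.25  21.98 -15.02] turn [-152.5   -0.4   -0.8] q6 now 0.49
```

```bash
python3 -m crank '[[0,22,-15,27.5,0,0,5],[0,22,-15,27.5,0,0,5],[0,22,-15,27.5,0,0,5],[0,22,-15,27.5,0,0,5],[0,22,-15,27.5,0,0,5]]';python3 -m crank '[[5,0,0,0,0,0,5],[8,0,0,0,0,0,5],[8,0,0,0,0,0,5],[8,0,0,0,0,0,5]]'; python3 - <<'E'
from plan import *
st(); b=board(0,0); plan(b[0],b[1],.05,BT-90)
for n in("top","side"):
    d=eyes.get_image(n); np.save(f"{n}4.npy",d,allow_pickle=True)
    u,v=proj(d,manip.get_state()["position"])[0].astype(int);print(u,v)
    cv2.imwrite(f"pics/{n}4.png",cv2.resize(d["color"][max(v-70,0):v+70,max(u-90,0):u+90],None,fx=4.2,fy=4.2,interpolation=cv2.INTER_CUBIC))
E
```

```text
clock: 6.18
position: [0.5395, 0.2233, 0.1666]
ee_rot: [0.583, 0.394, 0.59, -0.396]
contact_force: [0.9, -1.0, -2.1]
width: 0.0591
clock: 6.68
position: [0.5409, 0.2206, 0.0894]
ee_rot: [0.584, 0.396, 0.588, -0.396]
contact_force: [0.1, -0.1, -0.8]
width: 0.0591
t 6.67 pos [0.5409 0.2206 0.0894] X [-0.005  0.003 -1.   ] yawZ -68.04 F [ 0.09 -0.08 -0.8 ] w 0.0591 q [0.27 0.4  1.69 0.01 1.05 1.45]
yaw -67.9 shift cm [ 3.94 -0.13 -0.41] turn [-0.1 -0.3  0.2] q6 now 1.45
yaw 112.1 shift cm [ 3.94 -0.13 -0.41] turn [179.9   0.3   0.4] q6 now 1.45
215 199
268 159
```

View pics/top4.png

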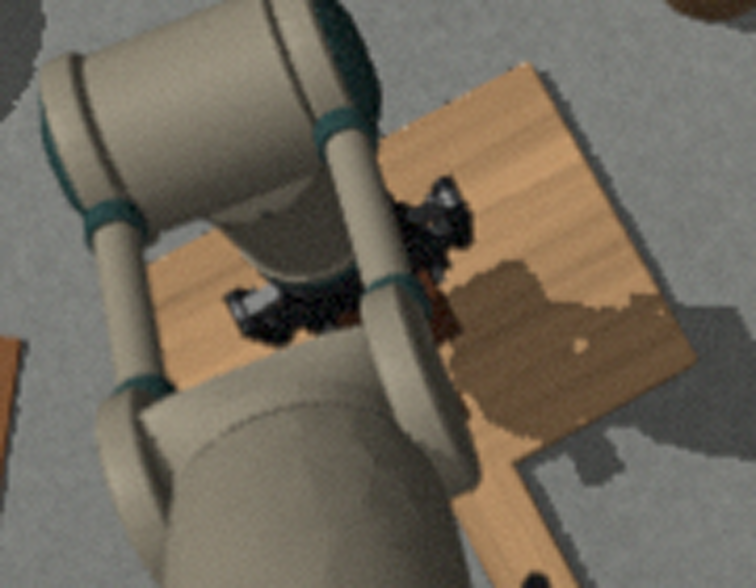

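View pics/side4.png

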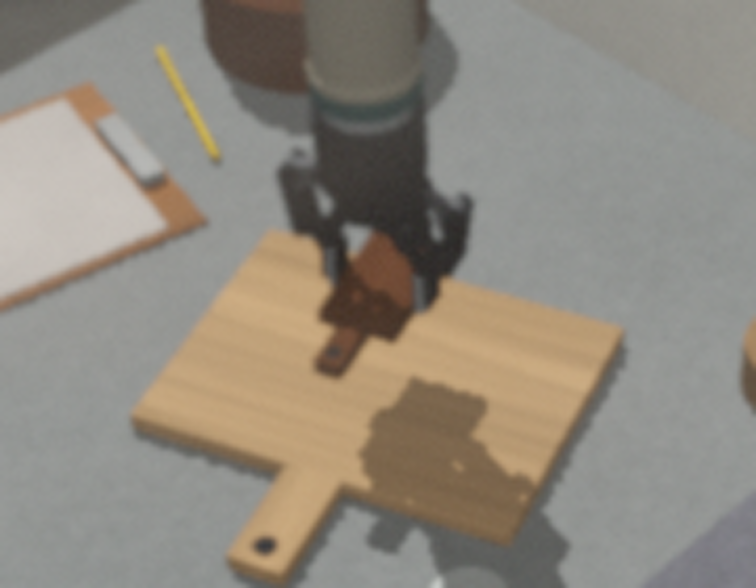

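```bash
python3 -m crank '[[4,-0.1,-0.4,0,-0.3,0.2,5],[6.8,-0.1,-0.4,0,-0.3,0.2,5],[6.8,-0.1,-0.4,0,-0.3,0.2,5],[6.8,-0.1,-0.4,0,-0.3,0.2,5]]'; python3 - <<'E'
from plan import *
st(); b=board(0,0); plan(b[0],b[1],.0125,BT-90)
E
```

```text
clock: 7.28
position: [0.5397, 0.2245, 0.0233]
ee_rot: [0.587, 0.397, 0.585, -0.395]
contact_force: [1.2, 0.5, -0.4]
width: 0.0589
t 7.28 pos [0.5397 0.2245 0.0233] X [ 0.004  0.001 -1.   ] yawZ -68.03 F [ 1.24  0.51 -0.36] w 0.0589 q [ 0.28  0.47  1.77 -0.    0.89  1.46]
yaw -67.9 shift cm [ 1.08 -0.18 -0.01] turn [-0.1  0.  -0.2] q6 now 1.46
yaw 112.1 shift cm [ 1.08 -0.18 -0.01] turn [ 1.799e+02 -3.000e-01 -1.000e-01] q6 now 1.46
```

```bash
python3 -m crank '[[0.6,-0.1,0,0,0,0,5],[1,-0.1,0,0,0,0,5],[1,-0.1,0,0,0,0,5],[1,-0.1,0,0,0,0,5]]'; python3 - <<'E'
from plan import *
st()
E
```

```text
clock: 7.78
position: [0.5376, 0.2239, 0.0119]
ee_rot: [0.587, 0.396, 0.586, -0.395]
contact_force: [0.4, 0.0, 1.0]
width: 0.059
t 7.78 pos [0.5376 0.2239 0.0119] X [ 0.001 -0.    -1.   ] yawZ -68.02 F [0.4  0.01 0.99] w 0.059 q [ 0.28  0.49  1.78 -0.    0.87  1.46]
```

```bash
python3 -m crank '[[0,0,0,0,0,0,7.2],[0,0,0,0,0,0,7.2],[0,0,0,0,0,0,8.5],[0,0,0,0,0,0,8.5]]'; python3 -m crank '[[-3,0,0,0,0,0,8.5],[-9,0,0,0,0,0,8.5],[-15,0,0,0,0,0,8.5],[-15,0,0,0,0,0,8.5]]';  python3 - <<'E'
from plan import *
st(); plan(.4865,-.1543,.17,82.8-90)
E
```

```text
clock: 8.28
position: [0.5372, 0.2239, 0.0116]
ee_rot: [0.586, 0.396, 0.586, -0.395]
contact_force: [0.8, 0.3, 0.4]
width: 0.0848
clock: 8.78
position: [0.5407, 0.225, 0.1673]
ee_rot: [0.589, 0.399, 0.583, -0.392]
contact_force: [-0.5, 0.5, 0.3]
width: 0.0848
t 8.78 pos [0.5407 0.225  0.1673] X [ 0.012  0.003 -1.   ] yawZ -68.02 F [-0.49  0.48  0.29] w 0.0848 q [ 0.28  0.33  1.59 -0.    1.21  1.46]
yaw -7.200000000000003 shift cm [ -0.45 -19.22  33.14] turn [-60.8   0.5  -0.6] q6 now 1.46
yaw 172.8 shift cm [ -0.45 -19.22  33.14] turn [119.2  -0.7  -0.5] q6 now 1.46
```

Moving halfway to the round paddle. That clears the view, so I can check the placing on the way.

```bash
python3 -m crank '[[0,-14,24,-43,0,0,8.5],[0,-14,24,-43,0,0,8.5],[0,-14,24,-43,0,0,8.5],[0,-14,24,-43,0,0,8.5],[0,-14,24,-43,0,0,8.5]]'; python3 - <<'E'
from plan import *
st(); plan(.4865,-.1543,.12,82.8-90)
for n in("top","side"):
    d=eyes.get_image(n); np.save(f"{n}5.npy",d,allow_pickle=True); 
    u,v=(225,205) if n=="top" else (268,180)
    cv2.imwrite(f"pics/{n}5.png",cv2.resize(d["color"][v-70:v+80,u-95:u+95],None,fx=4,fy=4,interpolation=cv2.INTER_CUBIC))
E
```

```text
clock: 9.4
position: [0.4959, -0.0527, 0.1605]
ee_rot: [0.69, 0.152, 0.691, -0.152]
contact_force: [1.0, -0.2, -0.0]
width: 0.0847
t 9.4 pos [ 0.4959 -0.0527  0.1605] X [-0.001  0.    -1.   ] yawZ -24.88 F [ 1.   -0.22 -0.01] w 0.0847 q [-0.25  0.22  1.78 -0.    1.15  0.19]
yaw -7.200000000000003 shift cm [ 4.05 -9.61  3.43] turn [-17.7  -0.1   0. ] q6 now 0.19
yaw 172.8 shift cm [ 4.05 -9.61  3.43] turn [1.623e+02 0.000e+00 1.000e-01] q6 now 0.19
```

View pics/top5.png

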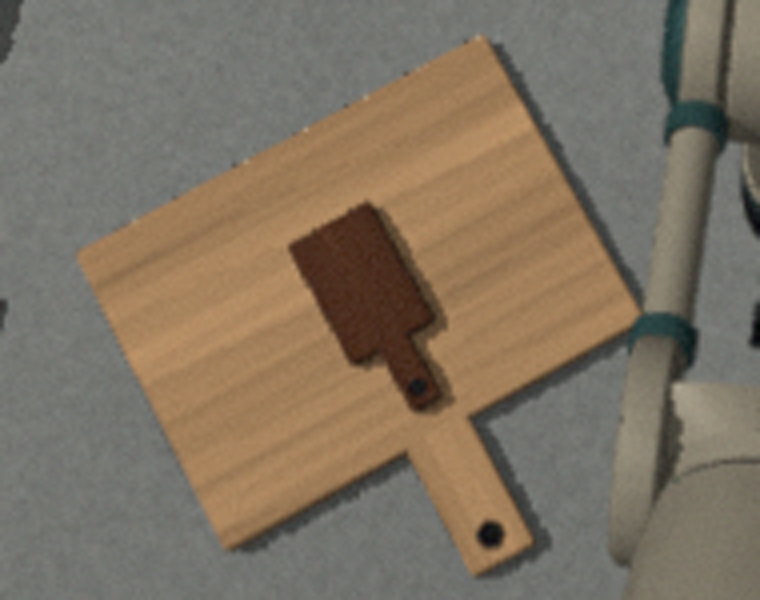

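View pics/side5.png

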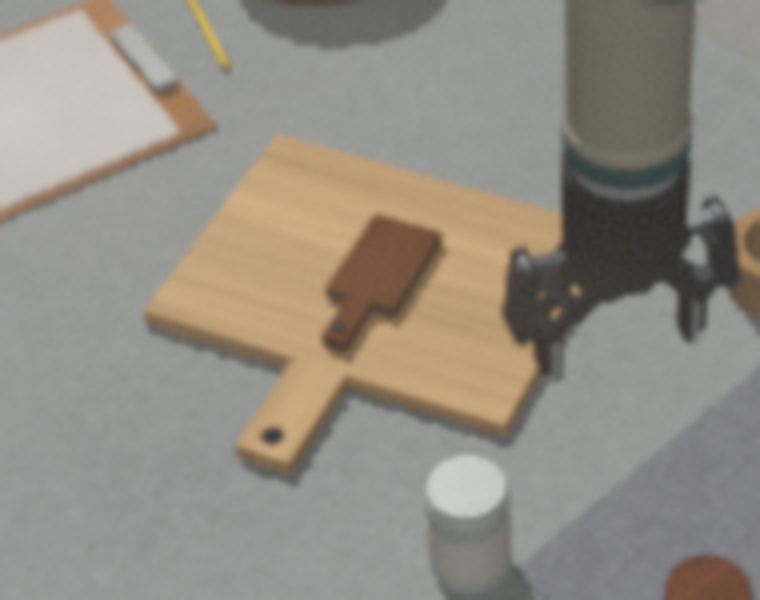

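The paddle lies flat, and its handle lines up with the board's. Measuring its offset relative to the board.

```bash
cat >> meas.py <<'E'
CAL={'top':(np.array([.5408,.2266]),22.0),'side':(np.array([.5355,.2213]),22.0)} # board centre as seen by each camera
def darkmask(im,box,vmax=125,sd=None):
    x,y,w,h=box; g=im["color"][...,2]; hsv=cv2.cvtColor(im["color"],cv2.COLOR_BGR2HSV)
    m=np.zeros(g.shape,np.uint8); m[y:y+h,x:x+w]=((g<vmax)&(hsv[...,1]>100)).astype(np.uint8)[y:y+h,x:x+w]*255
    return m
def tob(n,P):
    c,t=CAL[n]; t=np.radians(t); return (np.atleast_2d(P)-c)@np.array([[np.cos(t),-np.sin(t)],[np.sin(t),np.cos(t)]])
def big(m): return max(cv2.findContours(m,cv2.RETR_EXTERNAL,cv2.CHAIN_APPROX_NONE)[0],key=cv2.contourArea).reshape(-1,2)
E
python3 - <<'E'
from meas import *
for n,b,z in(("top",(195,175,55,65),.03),("side",(240,160,55,50),.03)):
    im=np.load(n+"5.npy",allow_pickle=True).item()
    for vm in (110,125):
        c=big(darkmask(im,b,vm)); P=onplane(im,c,z)[:,:2]; q=tob(n,P)
        e=edges(P,CAL[n][0],CAL[n][1],(.045,.03),off=.011,trim=.75)
        print(n,vm,cv2.contourArea(c),e, "handle end",(q[:,0].min()*1e3).round(1),'hy',(q[q[:,0]<-.06][:,1].mean()*1e3).round(1))
E
```

```text
top 110 1063.0 {'x+': (np.float64(41.0), 2.08, 16), 'y-': (np.float64(-37.7), 2.43, 23), 'y+': (np.float64(25.4), 1.0, 23)} handle end -97.7 hy -7.9
top 125 1119.5 {'x-': (np.float64(-54.1), -4.61, 5), 'x+': (np.float64(42.3), 0.75, 16), 'y-': (np.float64(-38.8), 1.45, 23), 'y+': (np.float64(25.9), 0.42, 24)} handle end -98.6 hy -7.7
side 110 9.0 {} handle end -90.4 hy -8.2
side 125 368.0 {'x-': (np.float64(-41.1), -2.68, 5), 'x+': (np.float64(40.4), 2.12, 14), 'y-': (np.float64(-29.1), -0.65, 16), 'y+': (np.float64(21.9), 1.67, 15)} handle end -90.4 hy -5.7
```

```bash
python3 - <<'E'
from meas import *
for n,pts in(("top",[(220,205),(216,195),(237,205),(239,211),(180,200),(234,225)]),("side",[(268,175),(262,180),(283,183),(282,178),(230,180),(257,190)])):
    im=np.load(n+"5.npy",allow_pickle=True).item(); hsv=cv2.cvtColor(cv2.GaussianBlur(im["color"],(3,3),0),cv2.COLOR_BGR2HSV)
    for p in pts: print(n,p,im["color"][p[1],p[0]],hsv[p[1],p[0]])
    h=hsv[...,0].astype(int); 
    v=cv2.resize(((hsv[...,0]<11)*255).astype(np.uint8)[130:280,130:320],None,fx=4,fy=4,interpolation=0); cv2.imwrite(f"pics/m{n}5.png",v)
E
```

```text
top (220, 205) [29 46 77] [ 10 154  78]
top (216, 195) [30 48 77] [ 11 156  77]
top (237, 205) [ 74 105 135] [ 15 114 132]
top (239, 211) [53 77 99] [ 16 119 103]
top (180, 200) [ 96 133 170] [ 16 113 170]
top (234, 225) [28 40 69] [ 11 148  67]
side (268, 175) [ 66  87 123] [ 11 119 122]
side (262, 180) [ 65  85 120] [ 11 118 121]
side (283, 183) [119 158 188] [ 17  94 188]
side (282, 178) [119 158 189] [ 16  94 184]
side (230, 180) [127 167 198] [ 17  92 197]
side (257, 190) [ 66  80 103] [ 12  91 109]
```

View pics/mtop5.png

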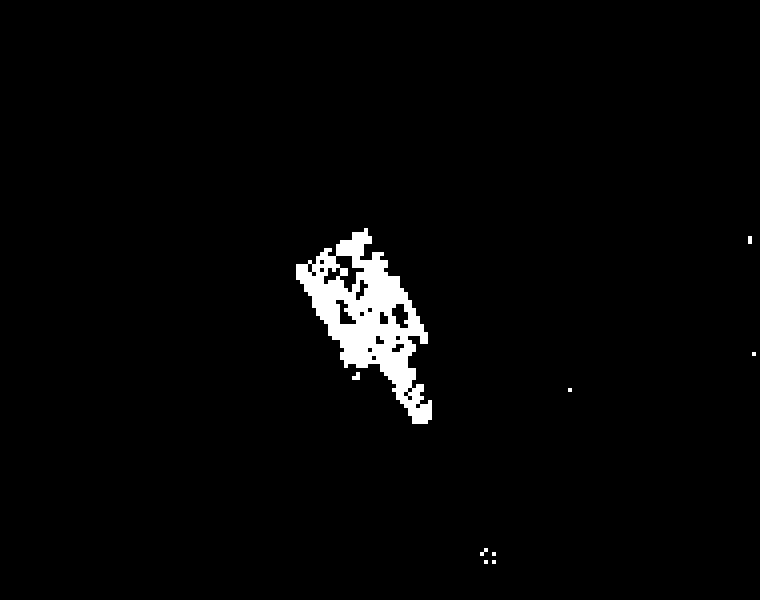

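View pics/mside5.png

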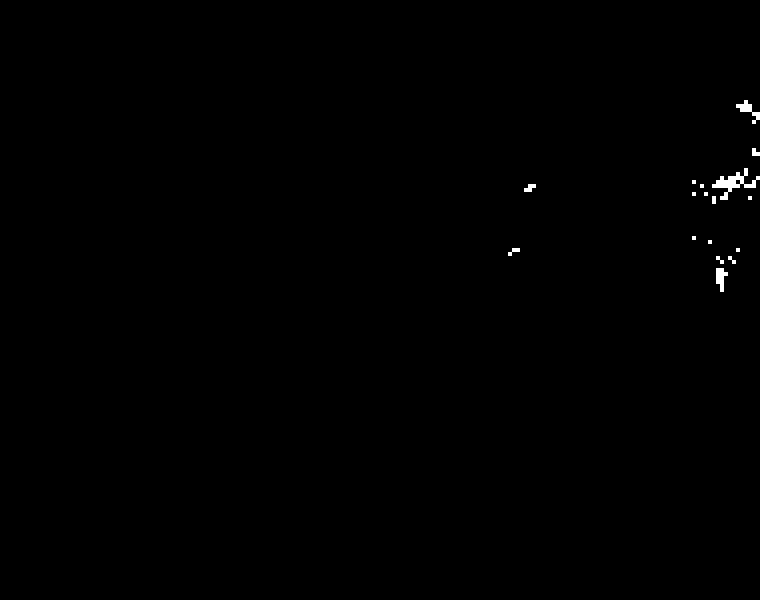

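```bash
cat >> meas.py <<'E'
def woodmask(im,n,box,hmax=13):
    g=cv2.GaussianBlur(im["color"],(3,3),0); hsv=cv2.cvtColor(g,cv2.COLOR_BGR2HSV); x,y,w,h=box
    k=((hsv[...,0]<=hmax)&(g[...,2]<(105 if n=="top" else 150))).astype(np.uint8)*255
    m=np.zeros_like(k); m[y:y+h,x:x+w]=k[y:y+h,x:x+w]
    return cv2.morphologyEx(m,cv2.MORPH_CLOSE,np.ones((3,3)))
E
python3 - <<'E'
from meas import *
for n,b,z in(("top",(195,175,55,65),.03),("side",(240,160,55,60),.03)):
    im=np.load(n+"5.npy",allow_pickle=True).item()
    m=woodmask(im,n,b)
    c=big(m); P=onplane(im,c,z)[:,:2]; q=tob(n,P)
    e=edges(P,CAL[n][0],CAL[n][1],(.045,.03),off=.011,trim=.75)
    print(n,cv2.contourArea(c),e, "handle end",(q[:,0].min()*1e3).round(1),'hy',(q[q[:,0]<-.06][:,1].mean()*1e3).round(1))
    a=im["color"].copy(); cv2.drawContours(a,[c.reshape(-1,1,2)],-1,(0,255,0),1)
    cv2.imwrite(f"pics/m{n}5b.png",cv2.resize(a[150:250,190:300],None,fx=5,fy=5,interpolation=0))
E
```

```text
top 887.5 {'x-': (np.float64(-48.0), -6.64, 8), 'x+': (np.float64(40.4), -0.25, 15), 'y-': (np.float64(-32.1), 1.9, 23), 'y+': (np.float64(24.6), 0.63, 23)} handle end -91.7 hy -4.8
side 438.5 {'x-': (np.float64(-43.7), -9.86, 8), 'x+': (np.float64(41.9), -0.19, 14), 'y-': (np.float64(-32.1), 1.93, 15), 'y+': (np.float64(24.0), -0.04, 15)} handle end -91.3 hy -5.2
```

View pics/mtop5b.png

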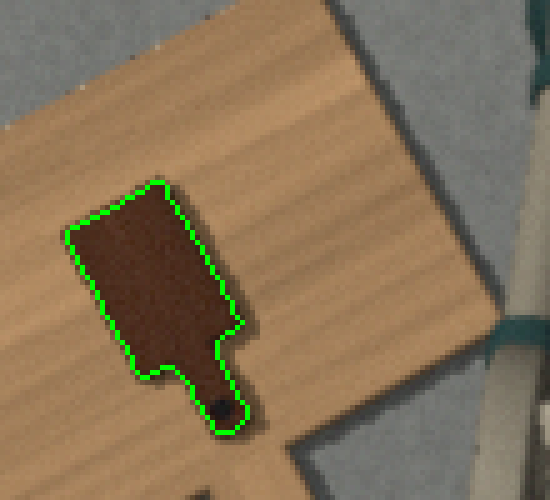

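View pics/mside5b.png

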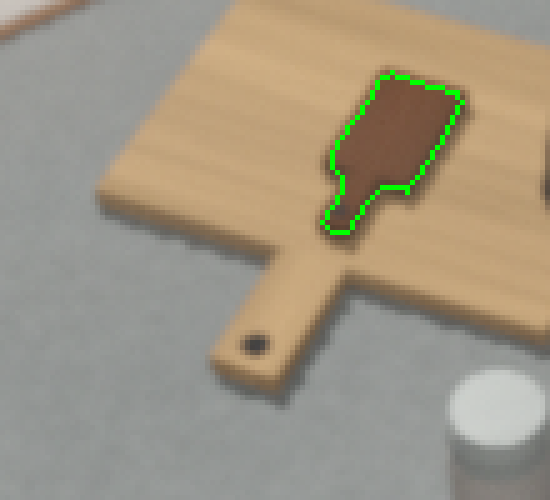

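Both cameras agree that the paddle sits at about (-2,-4) mm in the board frame, so the board centre is really at about (0.5383, 0.2285) in the robot frame. I'll go back and shift the paddle by (+2,+4) mm.

```bash
sed -i 's/BC=np.array(\[.538,.224\]); BT=22.1/BC=np.array([.5383,.2285]); BT=21.8/' plan.py; python3 - <<'E'
from plan import *
plan(.5376,.2239,.16,-68)
E
```

```text
yaw -68 shift cm [-1.000e-02  2.702e+01 -8.130e+00] turn [42.7  0.   0.2] q6 now 0.19
yaw 112 shift cm [-1.000e-02  2.702e+01 -8.130e+00] turn [-137.3   -0.2    0. ] q6 now 0.19
```

```bash
python3 -m crank '[[0,27,-8.1,42.7,0,0,8.5],[0,27,-8.1,42.7,0,0,8.5],[0,27,-8.1,42.7,0,0,8.5],[0,27,-8.1,42.7,0,0,8.5],[0,27,-8.1,42.7,0,0,8.5]]'; python3 -m crank '[[4,0,0,0,0,0,8.5],[8,0,0,0,0,0,8.5],[11,0,0,0,0,0,8.5],[11,0,0,0,0,0,8.5],[11,0,0,0,0,0,8.5]]'; python3 - <<'E'
from plan import *
st();plan(.5376,.2239,.0125,-68)
E
```

```text
clock: 10.12
position: [0.5371, 0.2305, 0.1605]
ee_rot: [0.586, 0.395, 0.587, -0.395]
contact_force: [0.7, -1.0, 0.4]
width: 0.0848
clock: 10.75
position: [0.5384, 0.2284, 0.0522]
ee_rot: [0.588, 0.394, 0.587, -0.394]
contact_force: [0.1, 0.6, 0.5]
width: 0.085
t 10.75 pos [0.5384 0.2284 0.0522] X [ 0.001  0.    -1.   ] yawZ -67.72 F [0.14 0.63 0.48] w 0.085 q [ 0.28  0.44  1.74 -0.    0.96  1.46]
yaw -68 shift cm [ 3.97 -0.25  0.39] turn [ 0.3  0.  -0.1] q6 now 1.46
yaw 112 shift cm [ 3.97 -0.25  0.39] turn [-1.797e+02  1.000e-01  0.000e+00] q6 now 1.46
```

```bash
python3 -m crank '[[2.5,-0.25,0.4,0.2,0,0,8.5],[3.95,-0.25,0.4,0.2,0,0,8.5],[3.95,-0.25,0.4,0.2,0,0,8.5],[3.95,-0.25,0.4,0.2,0,0,8.5]]'; python3 -m crank '[[0,0,0,0,0,0,5],[0,0,0,0,0,0,5],[0,0,0,0,0,0,5],[0,0,0,0,0,0,5],[0,0,0,0,0,0,5]]' 40;python3 - <<'E'
from plan import *
st();plan(.5383,.2285,.0175,-68.2)
E
```

```text
clock: 11.25
position: [0.538, 0.2235, 0.013]
ee_rot: [0.587, 0.396, 0.586, -0.394]
contact_force: [0.6, 0.3, 0.0]
width: 0.0851
clock: 11.88
position: [0.5379, 0.2234, 0.0131]
ee_rot: [0.587, 0.396, 0.586, -0.394]
contact_force: [-0.3, -0.9, 6.8]
width: 0.0592
t 11.88 pos [0.5379 0.2234 0.0131] X [ 0.002  0.    -1.   ] yawZ -67.92 F [-0.26 -0.86  6.79] w 0.0592 q [ 0.27  0.48  1.78 -0.    0.87  1.46]
yaw -68.2 shift cm [-0.44  0.23 -0.46] turn [ 0.3  0.  -0.1] q6 now 1.46
yaw 111.8 shift cm [-0.44  0.23 -0.46] turn [-1.797e+02  2.000e-01  1.000e-01] q6 now 1.46
```

```bash
python3 -m crank '[[-0.6,0,0,0,0,0,5],[-0.6,0.2,-0.4,0.4,0,0,5],[-0.6,0.2,-0.4,0.4,0,0,5],[0,0.2,-0.4,0.4,0,0,5],[0,0.2,-0.4,0.4,0,0,5]]';python3 -m crank '[[0,0,0,0,0,0,5],[0,0,0,0,0,0,7.2],[0,0,0,0,0,0,8.5],[0,0,0,0,0,0,8.5],[0,0,0,0,0,0,8.5]]';python3 - <<'E'
from plan import *
st()
E
python3 -m crank '[[-3,0,0,0,0,0,8.5],[-9,0,0,0,0,0,8.5],[-14.5,0,0,0,0,0,8.5],[-14.5,0,0,0,0,0,8.5],[-14.5,0,0,0,0,0,8.5]]';  python3 -m crank '[[0,-14,24,-43,0,0,8.5],[0,-14,24,-43,0,0,8.5],[0,-14,24,-43,0,0,8.5],[0,-14,24,-43,0,0,8.5],[0,-14,24,-43,0,0,8.5]]'; cat > chk.py <<'E'
from meas import *
def rectchk(tag):
  for n,b,z in(("top",(195,170,55,70),.03),("side",(240,155,55,65),.03)):
    im=eyes.get_image(n); np.save(n+tag+".npy",im,allow_pickle=True)
    c=big(woodmask(im,n,b)); P=onplane(im,c,z)[:,:2]; q=tob(n,P)
    e=edges(P,CAL[n][0],CAL[n][1],(.045,.03),off=.011,trim=.75)
    print(n,cv2.contourArea(c),{k:(float(v[0]),v[1]) for k,v in e.items()}, "handle end",(q[:,0].min()*1e3).round(1),'hy',(q[q[:,0]<-.06][:,1].mean()*1e3).round(1))
E
python3 - <<'E'
from plan import *
from chk import rectchk
rectchk("6")
st(); plan(.4865,-.1543,.12,82.8-90)
E
```

```text
clock: 12.5
position: [0.5379, 0.2279, 0.0131]
ee_rot: [0.586, 0.397, 0.585, -0.397]
contact_force: [-1.8, -0.1, 8.6]
width: 0.0589
clock: 13.12
position: [0.5375, 0.2276, 0.0119]
ee_rot: [0.585, 0.397, 0.585, -0.397]
contact_force: [-0.8, 0.5, 0.7]
width: 0.0852
t 13.12 pos [0.5375 0.2276 0.0119] X [ 0. -0. -1.] yawZ -68.32 F [-0.82  0.5   0.68] w 0.0852 q [ 0.28  0.49  1.78 -0.    0.87  1.47]
clock: 13.75
position: [0.5369, 0.2275, 0.1567]
ee_rot: [0.585, 0.397, 0.585, -0.397]
contact_force: [0.1, -0.7, -0.3]
width: 0.0849
clock: 14.38
position: [0.4942, -0.0486, 0.155]
ee_rot: [0.689, 0.154, 0.691, -0.154]
contact_force: [1.1, 0.6, -0.2]
width: 0.0852
top 887.0 {'x-': (-44.5, 1.61), 'x+': (42.0, 1.16), 'y-': (-28.4, 0.02), 'y+': (28.1, -0.11)} handle end -90.3 hy -0.2
side 436.5 {'x-': (-44.1, 5.17), 'x+': (44.1, 1.05), 'y-': (-27.9, 1.33), 'y+': (27.6, -0.45)} handle end -88.9 hy -1.6
t 14.47 pos [ 0.494  -0.051   0.1551] X [-0.004 -0.001 -1.   ] yawZ -25.58 F [ 0.12  1.37 -0.61] w 0.0853 q [-0.24  0.22  1.79 -0.    1.14  0.21]
yaw -7.200000000000003 shift cm [ 3.53 -9.63  3.79] turn [-18.4  -0.2   0.1] q6 now 0.21
yaw 172.8 shift cm [ 3.53 -9.63  3.79] turn [161.6   0.2   0.3] q6 now 0.21
```

Rectangular paddle is now centred to about 1 mm in both views. Next the round paddle.

```bash
sed -i 's/BC=np.array(\[.5383,.2285\])/BC=np.array([.5379,.2280])/' plan.py; python3 -m crank '[[0,-9.4,3.8,-18.4,0,0,8.5],[3,-9.4,3.8,-18.4,0,0,8.5],[7,-9.4,3.8,-18.4,0,0,8.5],[11,-9.4,3.8,-18.4,0,0,8.5],[11,-9.4,3.8,-18.4,0,0,8.5]]'; python3 -m crank '[[0,0,0,0,0,0,8.5],[0,0,0,0,0,0,8.5]]'; python3 - <<'E'
from plan import *
st();plan(.486,-.1515,.0005,82.8-90)
d=eyes.get_image("side")
u,v=proj(d,manip.get_state()["position"])[0].astype(int);print(u,v)
cv2.imwrite(f"pics/side7.png",cv2.resize(d["color"][max(v-60,0):v+60,max(u-80,0):u+80],None,fx=4.8,fy=4.8,interpolation=cv2.INTER_CUBIC))
E
```

```text
clock: 15.1
position: [0.4867, -0.1461, 0.0434]
ee_rot: [0.703, 0.044, 0.709, -0.041]
contact_force: [-0.1, 0.1, 0.5]
width: 0.085
clock: 15.35
position: [0.4915, -0.1484, 0.0486]
ee_rot: [0.707, 0.042, 0.705, -0.043]
contact_force: [0.6, -0.0, 0.1]
width: 0.0849
t 15.35 pos [ 0.4915 -0.1484  0.0486] X [ 0.003 -0.001 -1.   ] yawZ -6.89 F [ 0.57 -0.02  0.12] w 0.0849 q [-0.43  0.36  1.9   0.    0.88 -0.31]
yaw -7.200000000000003 shift cm [ 4.81 -0.37 -0.53] turn [0.3 0.2 0.1] q6 now -0.31
yaw 172.8 shift cm [ 4.81 -0.37 -0.53] turn [-1.797e+02 -1.000e-01  3.000e-01] q6 now -0.31
349 248
```

View pics/side7.png

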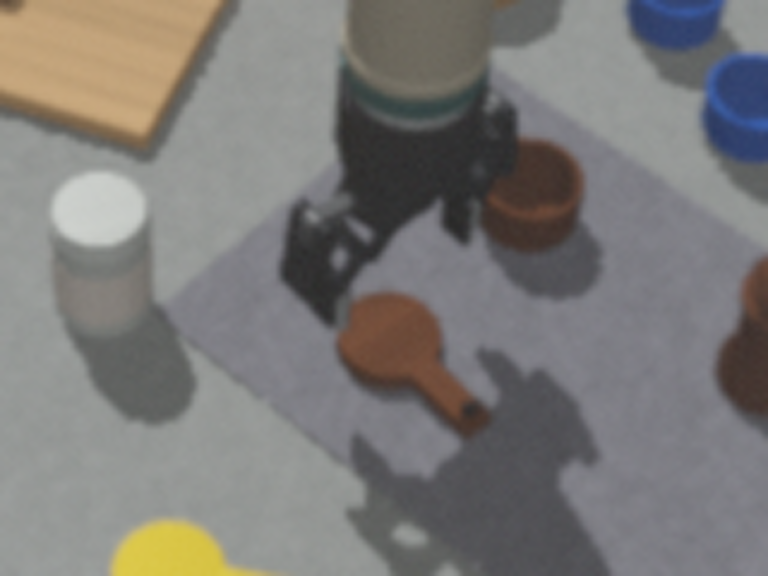

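```bash
python3 -m crank '[[2.5,-0.35,-0.5,0.3,0.2,0.1,8.5],[4.8,-0.35,-0.5,0.3,0.2,0.1,8.5],[4.8,-0.35,-0.5,0.3,0.2,0.1,8.5],[4.8,-0.35,-0.5,0.3,0.2,0.1,8.5]]'; python3 -m crank '[[0,0,0,0,0,0,5],[0,0,0,0,0,0,5],[0,0,0,0,0,0,5],[0,0,0,0,0,0,5],[0,0,0,0,0,0,5]]' 40;python3 - <<'E'
from plan import *
st()
E
python3 -m crank '[[-2,0,0,0,0,0,5],[-7,0,0,0,0,0,5],[-13,0,0,0,0,0,5],[-16,0,0,0,0,0,5],[-16,0,0,0,0,0,5]]'; python3 - <<'E'
from plan import *
st(); b=board(0,0); plan(b[0],b[1],.17,BT-90)
d=eyes.get_image("side")
u,v=proj(d,manip.get_state()["position"])[0].astype(int);print(u,v)
cv2.imwrite(f"pics/side8.png",cv2.resize(d["color"][max(v-60,0):v+60,max(u-80,0):u+80],None,fx=4.8,fy=4.8,interpolation=cv2.INTER_CUBIC))
E
```

```text
clock: 15.9
position: [0.4859, -0.1515, 0.0003]
ee_rot: [0.706, 0.045, 0.706, -0.044]
contact_force: [-0.0, 0.9, -0.5]
width: 0.085
clock: 16.52
position: [0.4858, -0.1515, 0.0005]
ee_rot: [0.706, 0.045, 0.706, -0.044]
contact_force: [-0.1, 0.9, 6.2]
width: 0.0585
t 16.52 pos [ 0.4858 -0.1515  0.0005] X [-0.     0.001 -1.   ] yawZ -7.22 F [-0.08  0.95  6.23] w 0.0585 q [-0.44  0.42  1.96  0.    0.76 -0.31]
clock: 17.15
position: [0.4871, -0.1522, 0.1623]
ee_rot: [0.707, 0.044, 0.704, -0.045]
contact_force: [-0.8, 1.4, -1.4]
width: 0.0583
t 17.15 pos [ 0.4871 -0.1522  0.1623] X [ 0.004 -0.001 -1.   ] yawZ -7.21 F [-0.76  1.43 -1.41] w 0.0583 q [-0.44  0.23  1.75  0.    1.16 -0.31]
yaw -68.2 shift cm [-0.79 38.36  0.27] turn [61.   0.2 -0.1] q6 now -0.31
yaw 111.8 shift cm [-0.79 38.36  0.27] turn [-1.19e+02  1.00e-01  3.00e-01] q6 now -0.31
352 223
```

View pics/side8.png

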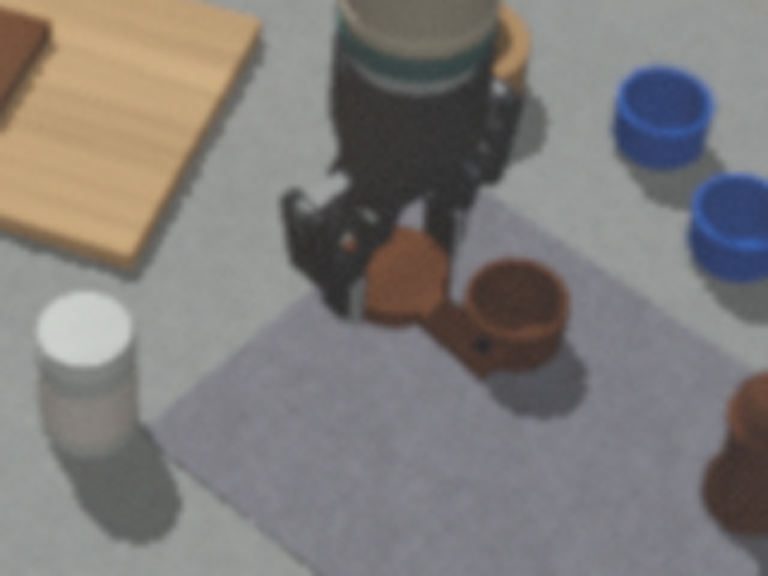

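Held, level. Moving to the board.

```bash
python3 -m crank '[[-0.8,20,0,31,0,0,5],[-0.8,20,0,31,0,0,5],[-0.8,20,0,31,0,0,5],[-0.8,20,0,31,0,0,5],[-0.8,20,0,31,0,0,5]]'; python3 - <<'E'
from plan import *
st(); b=board(0,0); plan(b[0],b[1],.17,BT-90)
E
```

```text
clock: 17.82
position: [0.5092, 0.0491, 0.1656]
ee_rot: [0.666, 0.23, 0.671, -0.23]
contact_force: [0.3, -0.6, -0.1]
width: 0.0584
t 17.82 pos [0.5092 0.0491 0.1656] X [-0.006  0.003 -1.   ] yawZ -38.0 F [ 0.32 -0.61 -0.07] w 0.0584 q [-0.04  0.23  1.74  0.    1.18  0.62]
yaw -68.2 shift cm [-0.41 15.86 -8.75] turn [30.2 -0.3  0.2] q6 now 0.62
yaw 111.8 shift cm [-0.41 15.86 -8.75] turn [-149.8   -0.3   -0.5] q6 now 0.62
```

```bash
python3 -m crank '[[-0.4,15.9,-8.8,30.2,0,0,5],[-0.4,15.9,-8.8,30.2,0,0,5],[-0.4,15.9,-8.8,30.2,0,0,5],[4,15.9,-8.8,30.2,0,0,5],[8,15.9,-8.8,30.2,0,0,5]]'; python3 -m crank '[[0,0,0,0,0,0,5],[0,0,0,0,0,0,5],[0,0,0,0,0,0,5]]'; python3 - <<'E'
from plan import *
st(); b=board(0,0); plan(b[0],b[1],.0285,BT-90)
E
```

```text
clock: 18.45
position: [0.539, 0.2264, 0.0853]
ee_rot: [0.584, 0.397, 0.587, -0.398]
contact_force: [-0.5, 0.3, -0.2]
width: 0.0582
clock: 18.82
position: [0.541, 0.2262, 0.0895]
ee_rot: [0.584, 0.399, 0.585, -0.397]
contact_force: [-0.2, 0.2, -0.1]
width: 0.0586
t 18.82 pos [0.541  0.2262 0.0895] X [ 0.001  0.003 -1.   ] yawZ -68.46 F [-0.21  0.16 -0.08] w 0.0586 q [0.28 0.4  1.69 0.   1.05 1.47]
yaw -68.2 shift cm [ 6.1  -0.23 -0.27] turn [-0.3 -0.1 -0.1] q6 now 1.47
yaw 111.8 shift cm [ 6.1  -0.23 -0.27] turn [179.7  -0.2   0.2] q6 now 1.47
```

```bash
python3 -m crank '[[3,-0.2,-0.25,-0.3,0,0,5],[5.3,-0.2,-0.25,-0.3,0,0,5],[5.3,-0.2,-0.25,-0.3,0,0,5],[5.3,-0.2,-0.25,-0.3,0,0,5],[5.3,-0.2,-0.25,-0.3,0,0,5]]'; python3 - <<'E'
from plan import *
st(); b=board(0,0); plan(b[0],b[1],.0278,BT-90)
E
```

```text
clock: 19.45
position: [0.5378, 0.2284, 0.0363]
ee_rot: [0.585, 0.397, 0.586, -0.395]
contact_force: [-0.3, 0.4, -0.6]
width: 0.0582
t 19.45 pos [0.5378 0.2284 0.0363] X [ 0.     0.003 -1.   ] yawZ -68.13 F [-0.26  0.38 -0.59] w 0.0582 q [0.28 0.46 1.75 0.   0.93 1.47]
yaw -68.2 shift cm [ 0.85 -0.01  0.04] turn [ 0.1 -0.1 -0.1] q6 now 1.47
yaw 111.8 shift cm [ 0.85 -0.01  0.04] turn [-1.799e+02  1.000e-01 -2.000e-01] q6 now 1.47
```

```bash
python3 -m crank '[[0.5,0,0,0,0,0,5],[0.85,0,0,0,0,0,5],[0.85,0,0,0,0,0,5],[0.85,0,0,0,0,0,5]]'; python3 - <<'E'
from plan import *
st()
E
```

```text
clock: 19.95
position: [0.5368, 0.2282, 0.0276]
ee_rot: [0.585, 0.396, 0.587, -0.396]
contact_force: [-1.9, -1.3, 8.1]
width: 0.0584
t 19.95 pos [0.5368 0.2282 0.0276] X [-0.002  0.002 -1.   ] yawZ -68.12 F [-1.85 -1.29  8.09] w 0.0584 q [0.28 0.47 1.76 0.   0.91 1.47]
```

```bash
python3 -m crank '[[-0.05,0,0,0,0,0,7.2],[-0.05,0,0,0,0,0,7.2],[-0.05,0,0,0,0,0,8.5],[-0.05,0,0,0,0,0,8.5]]'; python3 -m crank '[[-2,0,0,0,0,0,8.5],[-7,0,0,0,0,0,8.5],[-13,0,0,0,0,0,8.5],[-13,0,0,0,0,0,8.5],[-13,0,0,0,0,0,8.5]]';  python3 -m crank '[[0,-14,24,-43,0,0,8.5],[0,-14,24,-43,0,0,8.5],[0,-14,24,-43,0,0,8.5],[0,-14,24,-43,0,0,8.5],[0,-14,24,-43,0,0,8.5]]'
python3 - <<'E'
from plan import *
st()
for n in("top","side"):
    d=eyes.get_image(n); np.save(f"{n}9.npy",d,allow_pickle=True); 
    u,v=(225,205) if n=="top" else (268,180)
    cv2.imwrite(f"pics/{n}9.png",cv2.resize(d["color"][v-40:v+50,u-50:u+50],None,fx=6,fy=6,interpolation=cv2.INTER_CUBIC))
E
```

```text
clock: 20.45
position: [0.5365, 0.2281, 0.0266]
ee_rot: [0.585, 0.396, 0.587, -0.396]
contact_force: [0.4, 0.7, 0.3]
width: 0.0854
clock: 21.08
position: [0.5364, 0.2277, 0.1564]
ee_rot: [0.585, 0.396, 0.587, -0.396]
contact_force: [-0.3, 0.1, -0.7]
width: 0.085
clock: 21.7
position: [0.4945, -0.0485, 0.1542]
ee_rot: [0.688, 0.153, 0.693, -0.152]
contact_force: [-0.2, 0.2, -1.0]
width: 0.0848
t 21.7 pos [ 0.4945 -0.0485  0.1542] X [-0.007  0.003 -1.   ] yawZ -24.99 F [-0.22  0.21 -1.  ] w 0.0848 q [-0.24  0.22  1.78  0.    1.14  0.2 ]
```

View pics/top9.png

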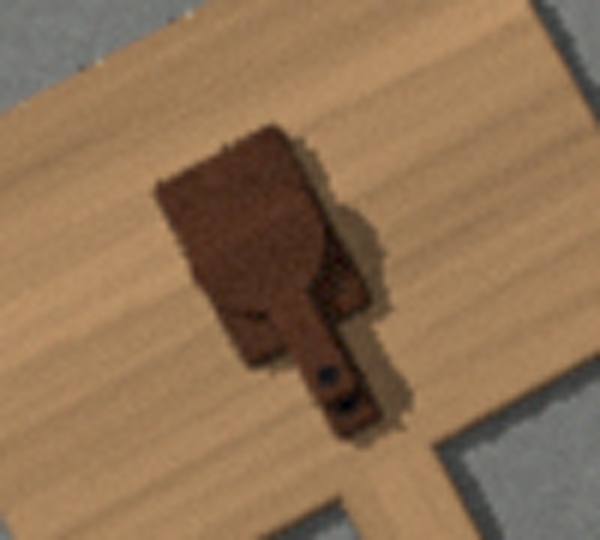

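View pics/side9.png

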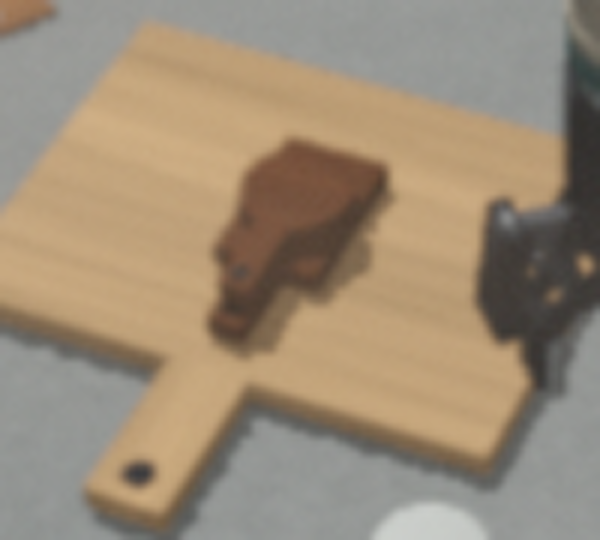

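```bash
python3 - <<'E'
from meas import *
d0=np.load("top0.npy",allow_pickle=True).item(); s0=np.load("side0.npy",allow_pickle=True).item()
d=np.load("top9.npy",allow_pickle=True).item(); s=np.load("side9.npy",allow_pickle=True).item()
def dark(im,u,v,r=4):
    g=cv2.cvtColor(im["color"],cv2.COLOR_BGR2GRAY).astype(float)[v-r:v+r+1,u-r:u+r+1]
    w=np.clip(np.percentile(g,30)-g,0,None); yy,xx=np.mgrid[v-r:v+r+1,u-r:u+r+1]
    return [(w*xx).sum()/w.sum(),(w*yy).sum()/w.sum()]
for im,b,h in((d0,(352,190,52,33),(395,207)),(s0,(335,245,40,38),(367,273))):
    P=metric(im,b,.017)[3]; hp=dark(im,*h,2); H=onplane(im,[hp],.017)[0,:2]
    c=P.mean(0)
    for _ in range(30):
        v=H-c; q=P[((P-c)@v)/np.linalg.norm(v)<.02]
        A=np.c_[2*q,np.ones(len(q))]; x=np.linalg.lstsq(A,(q**2).sum(1),rcond=None)[0]; c=x[:2]
    print("init centre",c.round(4),"r",np.sqrt(x[2]+c@c).round(4),"hole",np.round(hp,1),"dist",np.linalg.norm(H-c).round(4),"ang",np.degrees(np.arctan2(*(c-H)[::-1])).round(1))
for n,im,h in(("top",d,(230,227)),("side",s,(258,185))):
    hp=dark(im,*h,2); print(n,np.round(hp,1),(tob(n,onplane(im,[hp],.044)[:,:2])*1e3).round(1))
b=cv2.resize(cv2.convertScaleAbs(d["color"][180:245,195:245],alpha=2.2),None,fx=9,fy=9,interpolation=cv2.INTER_CUBIC);cv2.imwrite("pics/t9.png",b)
b=cv2.resize(cv2.convertScaleAbs(s["color"][155:205,245:290],alpha=1.4),None,fx=11,fy=11,interpolation=cv2.INTER_CUBIC);cv2.imwrite("pics/s9.png",b)
E
```

```text
init centre [ 0.4879 -0.1519] r 0.0283 hole [394.9 206.3] dist 0.066 ang 84.3
init centre [ 0.4852 -0.1555] r 0.0274 hole [366.4 272.8] dist 0.063 ang 85.4
top [229.1 226.9] [[-66.1   0.5]]
side [258.5 185.7] [[-62.7  -0.6]]
```

View pics/t9.png

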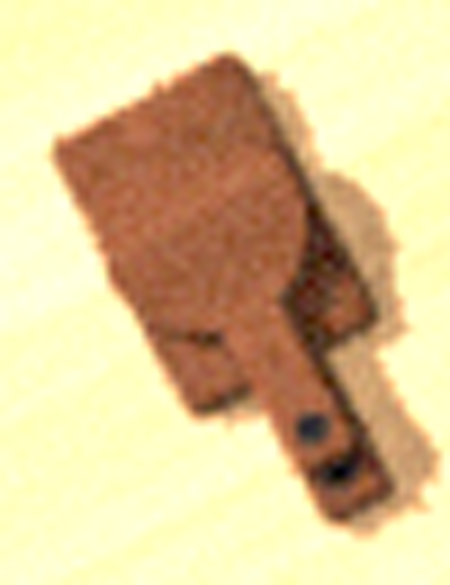

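View pics/s9.png

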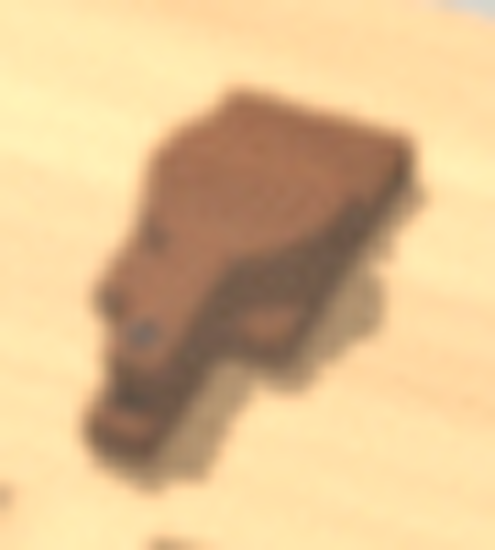

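Round paddle: its hole sits at (-66, 0.5) and (-63, -0.6) mm, against the initial hole-to-centre distances of 66 and 63 mm. So it is centred and aligned to within 1 mm. Now locating the bowl and mill.

```bash
python3 - <<'E'
from meas import *
d0=np.load("top0.npy",allow_pickle=True).item(); s0=np.load("side0.npy",allow_pickle=True).item()
off={'top':np.array([-.003,.0012]),'side':np.array([.002,.0065])}
def wm(im,b):
    g=cv2.GaussianBlur(im["color"],(3,3),0).astype(int); x,y,w,h=b
    k=((g[...,2]-g[...,0])>18).astype(np.uint8)*255; m=np.zeros_like(k); m[y:y+h,x:x+w]=k[y:y+h,x:x+w]; return cv2.morphologyEx(m,cv2.MORPH_CLOSE,np.ones((3,3)))
def circ(P,e,z,far=0.0):
    c=P.mean(0)
    for _ in range(30):
        v=(c-e[:2]); v/=np.linalg.norm(v); q=P[(P-c)@v>far]
        A=np.c_[2*q,np.ones(len(q))]; x=np.linalg.lstsq(A,(q**2).sum(1),rcond=None)[0]; c=x[:2]
    return c,np.sqrt(x[2]+c@c),len(q)
for n,im,b in(("top",d0,(345,142,34,34)),("side",s0,(364,212,30,32))):
    c=big(wm(im,b)); print(n,cv2.boundingRect(c)); P=onplane(im,c,.043)[:,:2]
    cc,r,k=circ(P,np.array(im["eye"]),.043,-.005); print("bowl",cc.round(4),r.round(4),k,"robot",(cc+off[n]).round(4))
for n,im,b in(("top",d0,(410,130,34,34)),("side",s0,(415,236,30,42))):
    c=big(wm(im,b)); print(n,cv2.boundingRect(c))
    # foot: points nearest camera on z=.003 plane ; head : farthest
    P=onplane(im,c,.003)[:,:2]; e=np.array(im["eye"])[:2]; v=P.mean(0)-e; L=np.linalg.norm(v); v/=L; w=np.array([-v[1],v[0]])
    a=(P-e)@v; t=(P-e)@w
    near=a.min(); q=P[a<near+.02]; 
    A=np.c_[2*q,np.ones(len(q))]; x=np.linalg.lstsq(A,(q**2).sum(1),rcond=None)[0]; cc=x[:2]
    print("mill foot circ",cc.round(4),np.sqrt(x[2]+cc@cc).round(4),len(q), "near+27mm", (e+v*(near+.027)+w*np.median(t)).round(4),"robot",(e+v*(near+.027)+w*np.median(t)+off[n]).round(4))
E
```

```text
top (350, 147, 24, 24)
bowl [ 0.613  -0.1503] 0.0289 36 robot [ 0.61   -0.1491]
side (369, 217, 21, 21)
bowl [ 0.611  -0.1512] 0.0277 28 robot [ 0.613  -0.1447]
top (414, 134, 24, 26)
mill foot circ [ 0.6197 -0.3155] 0.0211 23 near+27mm [ 0.6222 -0.3212] robot [ 0.6192 -0.32  ]
side (420, 240, 21, 33)
mill foot circ [ 0.6163 -0.3197] 0.016 29 near+27mm [ 0.624  -0.3108] robot [ 0.626  -0.3043]
```

```bash
python3 - <<'E'
from plan import *
st(); plan(.6115,-.147,.12,-10)
E
```

```text
t 21.8 pos [ 0.4944 -0.0509  0.1542] X [-0.007  0.001 -1.   ] yawZ -25.38 F [ 0.14  0.11 -1.04] w 0.0851 q [-0.24  0.22  1.78 -0.    1.14  0.2 ]
yaw -10 shift cm [ 3.33 -3.65 14.72] turn [-15.4  -0.4   0.1] q6 now 0.2
yaw 170 shift cm [ 3.33 -3.65 14.72] turn [1.646e+02 1.000e-01 6.000e-01] q6 now 0.2
```

```bash
python3 -m crank '[[0,-3.65,14.7,-15.4,0,0,8.5],[0,-3.65,14.7,-15.4,0,0,8.5],[0,-3.65,14.7,-15.4,0,0,8.5],[4,-3.65,14.7,-15.4,0,0,8.5],[7,-3.65,14.7,-15.4,0,0,8.5]]'; python3 -m crank '[[0,0,0,0,0,0,8.5],[0,0,0,0,0,0,8.5],[0,0,0,0,0,0,8.5]]'; python3 - <<'E'
from plan import *
st();plan(.6115,-.147,.014,-10)
d=eyes.get_image("side")
u,v=proj(d,manip.get_state()["position"])[0].astype(int);print(u,v)
cv2.imwrite(f"pics/side10.png",cv2.resize(d["color"][max(v-60,0):v+60,max(u-80,0):u+80],None,fx=4.8,fy=4.8,interpolation=cv2.INTER_CUBIC))
E
```

```text
clock: 22.42
position: [0.6126, -0.1411, 0.0822]
ee_rot: [0.702, 0.061, 0.707, -0.059]
contact_force: [-0.1, 0.3, -0.7]
width: 0.0849
clock: 22.8
position: [0.6148, -0.1423, 0.0873]
ee_rot: [0.705, 0.06, 0.705, -0.059]
contact_force: [0.4, 0.2, 0.2]
width: 0.0849
t 22.8 pos [ 0.6148 -0.1423  0.0873] X [-0.     0.001 -1.   ] yawZ -9.7 F [0.38 0.18 0.2 ] w 0.0849 q [-0.34  0.46  1.59  0.    1.09 -0.17]
yaw -10 shift cm [ 7.33 -0.53 -0.25] turn [ 0.3 -0.  -0.1] q6 now -0.17
yaw 170 shift cm [ 7.33 -0.53 -0.25] turn [-1.797e+02  1.000e-01 -0.000e+00] q6 now -0.17
379 211
```

View pics/side10.png

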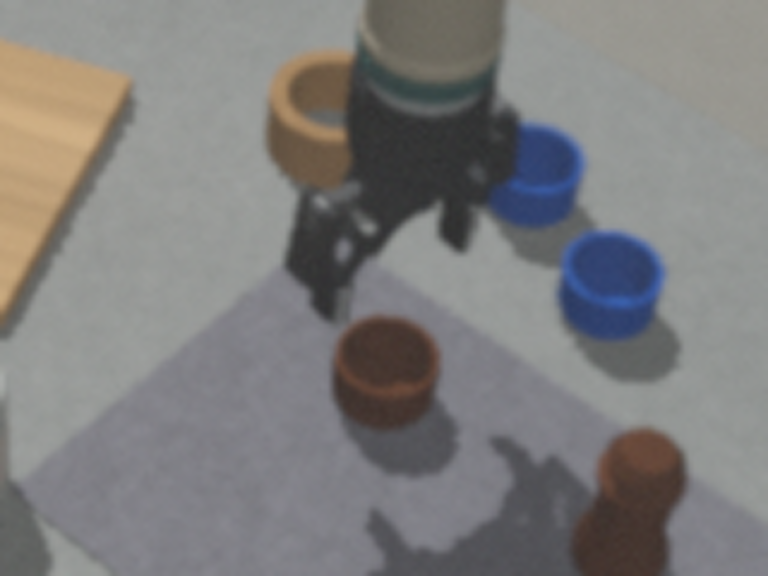

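```bash
python3 -m crank '[[3.5,-0.5,-0.25,0.3,0,0,8.5],[5.5,-0.5,-0.25,0.3,0,0,8.5],[7.3,-0.5,-0.25,0.3,0,0,8.5],[7.3,-0.5,-0.25,0.3,0,0,8.5],[7.3,-0.5,-0.25,0.3,0,0,8.5]]'; python3 - <<'E'
from plan import *
st()
E
python3 -m crank '[[0,0,0,0,0,0,5],[0,0,0,0,0,0,5],[0,0,0,0,0,0,5],[0,0,0,0,0,0,5],[0,0,0,0,0,0,5]]' 30;python3 - <<'E'
from plan import *
st()
E
```

```text
clock: 23.48
position: [0.6112, -0.147, 0.0141]
ee_rot: [0.704, 0.062, 0.705, -0.061]
contact_force: [-0.3, -0.4, 0.1]
width: 0.0847
t 23.48 pos [ 0.6112 -0.147   0.0141] X [-0.     0.001 -1.   ] yawZ -10.02 F [-0.26 -0.37  0.11] w 0.0847 q [-0.35  0.54  1.67  0.    0.93 -0.17]
clock: 24.1
position: [0.6112, -0.147, 0.0145]
ee_rot: [0.704, 0.062, 0.704, -0.061]
contact_force: [-1.8, -0.0, 4.7]
width: 0.0609
t 24.1 pos [ 0.6112 -0.147   0.0145] X [-0.     0.001 -1.   ] yawZ -10.03 F [-1.79 -0.03  4.65] w 0.0609 q [-0.35  0.54  1.67  0.    0.94 -0.17]
```

Gripped at 61 mm. Lifting.

```bash
python3 -m crank '[[-2,0,0,0,0,0,5],[-7,0,0,0,0,0,5],[-12,0,0,0,0,0,5],[-15,0,0,0,0,0,5],[-15,0,0,0,0,0,5]]'; python3 - <<'E'
from plan import *
st(); b=board(0,.09); print(b); plan(b[0],b[1],.17,BT)
d=eyes.get_image("side")
u,v=proj(d,manip.get_state()["position"])[0].astype(int);print(u,v)
cv2.imwrite(f"pics/side11.png",cv2.resize(d["color"][max(v-60,0):v+60,max(u-80,0):u+80],None,fx=4.8,fy=4.8,interpolation=cv2.INTER_CUBIC))
E
```

```text
clock: 24.72
position: [0.6125, -0.1476, 0.1662]
ee_rot: [0.706, 0.062, 0.703, -0.062]
contact_force: [0.1, -0.3, -1.6]
width: 0.061
t 24.73 pos [ 0.6125 -0.1476  0.1662] X [ 0.004 -0.    -1.   ] yawZ -10.02 F [ 0.15 -0.25 -1.59] w 0.061 q [-0.35  0.4   1.49  0.    1.25 -0.17]
[0.50447689 0.31156372]
yaw 21.8 shift cm [ -0.44  43.34 -18.62] turn [-31.8   0.2   0. ] q6 now -0.17
yaw 201.8 shift cm [ -0.44  43.34 -18.62] turn [ 1.482e+02  1.000e-01 -3.000e-01] q6 now -0.17
382 194
```

View pics/side11.png

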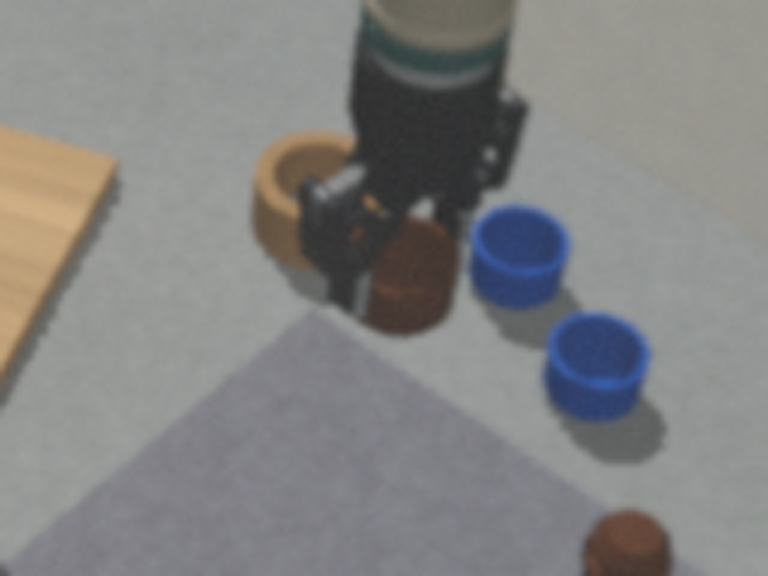

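```bash
python3 -m crank '[[0,26,-11,-19,0,0,5],[0,26,-11,-19,0,0,5],[0,26,-11,-19,0,0,5],[0,26,-11,-19,0,0,5],[0,26,-11,-19,0,0,5]]'; python3 - <<'E'
from plan import *
st(); b=board(0,.09);  plan(b[0],b[1],.17,BT)
E
```

```text
clock: 25.4
position: [0.545, 0.1309, 0.1614]
ee_rot: [0.702, -0.055, 0.707, 0.057]
contact_force: [-0.0, 0.1, -0.8]
width: 0.0613
t 25.4 pos [0.545  0.1309 0.1614] X [-0.007  0.002 -1.   ] yawZ 9.11 F [-0.03  0.11 -0.77] w 0.0613 q [ 0.11  0.31  1.64  0.    1.2  -0.05]
yaw 21.8 shift cm [-0.79 18.48 -1.14] turn [-12.7  -0.4  -0.2] q6 now -0.05
yaw 201.8 shift cm [-0.79 18.48 -1.14] turn [167.3  -0.3   0.5] q6 now -0.05
```

```bash
python3 -m crank '[[0,18.5,-1.1,-12.7,0,0,5],[0,18.5,-1.1,-12.7,0,0,5],[0,18.5,-1.1,-12.7,0,0,5],[4,18.5,-1.1,-12.7,0,0,5],[8,18.5,-1.1,-12.7,0,0,5]]'; python3 -m crank '[[0,0,0,0,0,0,5],[0,0,0,0,0,0,5],[0,0,0,0,0,0,5]]'; python3 - <<'E'
from plan import *
st(); b=board(0,.09);  plan(b[0],b[1],.033,BT)
E
```

```text
clock: 26.02
position: [0.5061, 0.3101, 0.0814]
ee_rot: [0.693, -0.133, 0.696, 0.134]
contact_force: [0.4, 0.0, -1.0]
width: 0.0612
clock: 26.4
position: [0.509, 0.3096, 0.0856]
ee_rot: [0.695, -0.132, 0.694, 0.134]
contact_force: [0.5, 0.2, -0.3]
width: 0.0611
t 26.4 pos [0.509  0.3096 0.0856] X [ 0.     0.003 -1.   ] yawZ 21.65 F [ 0.45  0.22 -0.35] w 0.0611 q [0.43 0.42 1.67 0.   1.05 0.05]
yaw 21.8 shift cm [ 5.26  0.33 -0.35] turn [-0.1  0.1 -0.2] q6 now 0.05
yaw 201.8 shift cm [ 5.26  0.33 -0.35] turn [ 1.799e+02 -3.000e-01 -1.000e-01] q6 now 0.05
```

```bash
python3 -m crank '[[3,0.3,-0.35,0,0,-0.2,5],[5,0.3,-0.35,0,0,-0.2,5],[5,0.3,-0.35,0,0,-0.2,5],[5,0.3,-0.35,0,0,-0.2,5],[5.7,0.3,-0.35,0,0,-0.2,5]]'; python3 -m crank '[[0,0,0,0,0,0,5],[0,0,0,0,0,0,5]]'; python3 - <<'E'
from plan import *
st(); b=board(0,.09);  plan(b[0],b[1],.0275,BT)
E
```

```text
clock: 27.02
position: [0.5048, 0.3116, 0.0288]
ee_rot: [0.695, -0.133, 0.694, 0.133]
contact_force: [0.2, 0.5, -0.6]
width: 0.0609
clock: 27.28
position: [0.5039, 0.3112, 0.0276]
ee_rot: [0.695, -0.133, 0.694, 0.133]
contact_force: [1.0, 0.5, 0.1]
width: 0.0607
t 27.27 pos [0.5039 0.3112 0.0276] X [ 0.    -0.001 -1.   ] yawZ 21.68 F [0.98 0.45 0.11] w 0.0607 q [ 0.44  0.48  1.74 -0.    0.92  0.06]
yaw 21.8 shift cm [0.01 0.01 0.07] turn [-0.1 -0.   0. ] q6 now 0.06
yaw 201.8 shift cm [0.01 0.01 0.07] turn [1.799e+02 1.000e-01 0.000e+00] q6 now 0.06
```

```bash
python3 -m crank '[[0.1,0,0,0,0,0,5],[0.1,0,0,0,0,0,5],[0.1,0,0,0,0,0,7.2],[0.1,0,0,0,0,0,8.5],[0.1,0,0,0,0,0,8.5]]'; python3 -m crank '[[-2,0,0,0,0,0,8.5],[-7,0,0,0,0,0,8.5],[-12,0,0,0,0,0,8.5],[-15,0,0,0,0,0,8.5],[-15,0,0,0,0,0,8.5]]'; python3 - <<'E'
from plan import *
st(); plan(.6175,-.314,.18,-10)
E
```

```text
clock: 27.9
position: [0.5029, 0.3108, 0.0257]
ee_rot: [0.694, -0.133, 0.695, 0.133]
contact_force: [-0.1, -1.0, 0.0]
width: 0.0846
clock: 28.52
position: [0.5049, 0.3119, 0.1787]
ee_rot: [0.696, -0.133, 0.693, 0.133]
contact_force: [0.8, -0.5, -0.4]
width: 0.0847
t 28.52 pos [0.5049 0.3119 0.1787] X [ 0.004  0.001 -1.   ] yawZ 21.68 F [ 0.82 -0.52 -0.39] w 0.0847 q [ 0.44  0.33  1.55 -0.    1.25  0.06]
yaw -10 shift cm [ -0.16 -62.32 -12.66] turn [31.7  0.2 -0. ] q6 now 0.06
yaw 170 shift cm [ -0.16 -62.32 -12.66] turn [-1.483e+02  1.000e-01  3.000e-01] q6 now 0.06
```

```bash
python3 -m crank '[[0,-30,-5,14,0,0,8.5],[0,-30,-5,14,0,0,8.5],[0,-30,-5,14,0,0,8.5],[0,-30,-5,14,0,0,8.5],[0,-30,-5,14,0,0,8.5]]'; python3 - <<'E'
from plan import *
st(); plan(.6175,-.314,.18,-10)
E
```

```text
clock: 29.15
position: [0.5669, 0.0118, 0.1744]
ee_rot: [0.704, -0.047, 0.707, 0.047]
contact_force: [1.3, -0.0, 0.2]
width: 0.085
t 29.15 pos [0.5669 0.0118 0.1744] X [-0.004 -0.001 -1.   ] yawZ 7.64 F [ 1.32 -0.01  0.23] w 0.085 q [-0.1   0.3   1.61 -0.    1.23 -0.23]
yaw -10 shift cm [ -0.55 -32.96   0.68] turn [17.6 -0.2  0.1] q6 now -0.23
yaw 170 shift cm [ -0.55 -32.96   0.68] turn [-1.624e+02 -1.000e-01 -4.000e-01] q6 now -0.23
```

```bash
python3 -m crank '[[-0.5,-29,0.7,17.6,0,0,8.5],[-0.5,-29,0.7,17.6,0,0,8.5],[-0.5,-29,0.7,17.6,0,0,8.5],[-0.5,-29,0.7,17.6,0,0,8.5],[-0.5,-29,0.7,17.6,0,0,8.5]]'; python3 -m crank '[[0,-4,0,0,0,0,8.5],[0,-4,0,0,0,0,8.5],[0,-4,0,0,0,0,8.5]]'; python3 - <<'E'
from plan import *
st(); plan(.6175,-.314,.10,-10)
for n in("top","side"):
    d=eyes.get_image(n); np.save(f"{n}12.npy",d,allow_pickle=True); 
    u,v=(225,205) if n=="top" else (268,180)
    cv2.imwrite(f"pics/{n}12.png",cv2.resize(d["color"][v-70:v+80,u-95:u+95],None,fx=4,fy=4,interpolation=cv2.INTER_CUBIC))
    if n=="side":
        u,v=430,235; cv2.imwrite(f"pics/side12m.png",cv2.resize(d["color"][v-60:v+60,u-80:u+80],None,fx=4.8,fy=4.8,interpolation=cv2.INTER_CUBIC))
E
```

```text
clock: 29.78
position: [0.6127, -0.2753, 0.179]
ee_rot: [0.703, 0.062, 0.706, -0.062]
contact_force: [0.5, 0.7, -0.6]
width: 0.0851
clock: 30.15
position: [0.6059, -0.3111, 0.1799]
ee_rot: [0.703, 0.062, 0.706, -0.061]
contact_force: [1.2, -0.7, 0.0]
width: 0.0851
t 30.15 pos [ 0.6059 -0.3111  0.1799] X [-0.004  0.001 -1.   ] yawZ -9.95 F [ 1.23 -0.71  0.03] w 0.0851 q [-0.58  0.47  1.34 -0.    1.34 -0.4 ]
yaw -10 shift cm [ 7.98 -0.09  1.23] turn [ 0.1 -0.2 -0. ] q6 now -0.4
yaw 170 shift cm [ 7.98 -0.09  1.23] turn [-1.799e+02  1.000e-01 -3.000e-01] q6 now -0.4
```

View pics/top12.png

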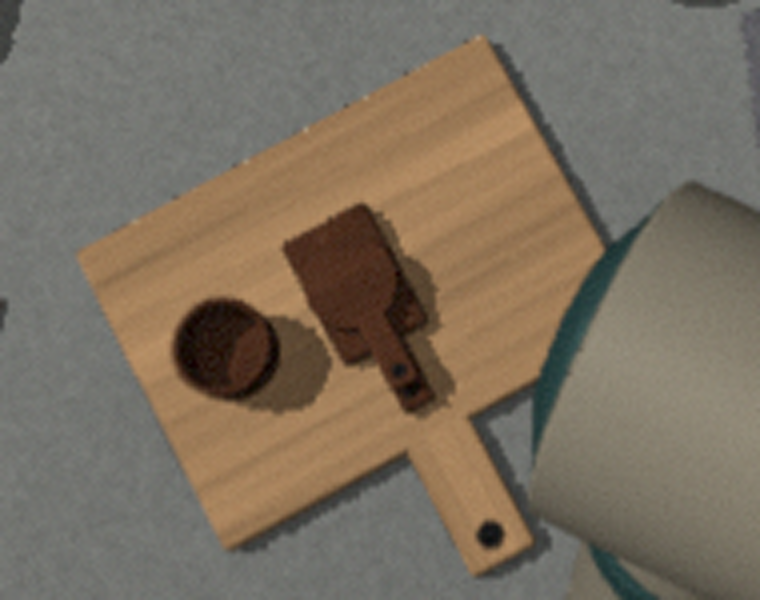

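View pics/side12.png

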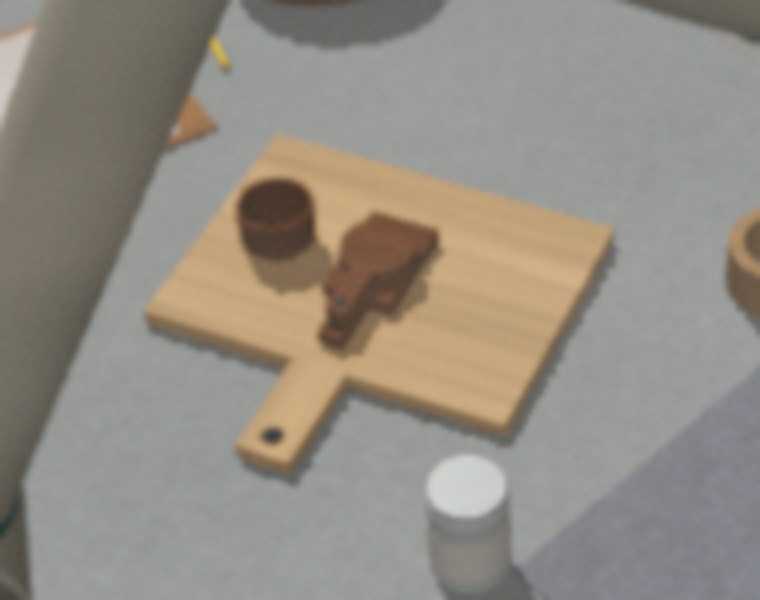

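View pics/side12m.png

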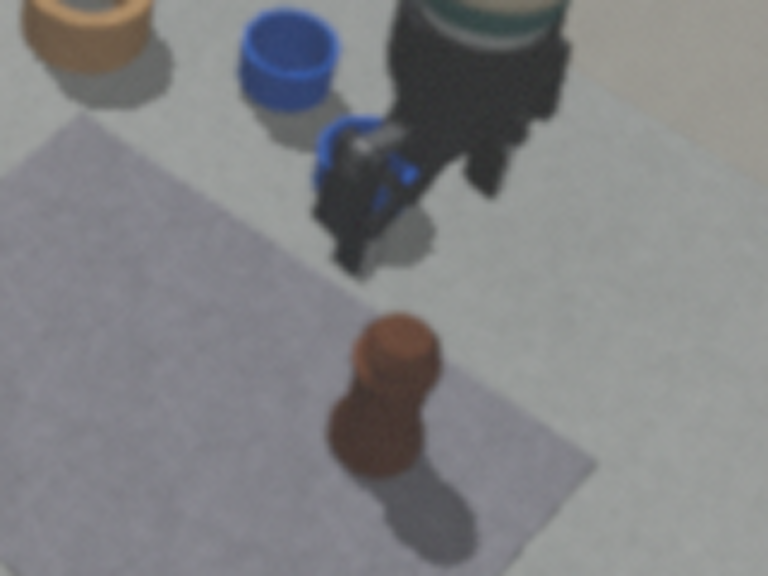

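```bash
cat >> meas.py <<'E'
def circ(P,e,far=-.005):
    c=P.mean(0)
    for _ in range(30):
        v=(c-e[:2]); v/=np.linalg.norm(v); q=P[(P-c)@v>far]
        A=np.c_[2*q,np.ones(len(q))]; x=np.linalg.lstsq(A,(q**2).sum(1),rcond=None)[0]; c=x[:2]
    return c,np.sqrt(x[2]+c@c),len(q)
E
python3 - <<'E'
from meas import *
for n,b in(("top",(170,200,34,36)),("side",(230,152,24,26))):
    im=np.load(n+"12.npy",allow_pickle=True).item()
    c=big(woodmask(im,n,b)); P=onplane(im,c,.056)[:,:2]
    for f in(-.005,.005):
        cc,r,k=circ(P,np.array(im["eye"]),f); print(n,cv2.boundingRect(c),(tob(n,cc)*1e3).round(1),r.round(4),k)
E
```

```text
top (173, 210, 27, 25) [[-1.2 88.3]] 0.0282 36
top (173, 210, 27, 25) [[-1.  88.6]] 0.028 29
side (233, 155, 18, 20) [[ 2.9 89.6]] 0.025 22
side (233, 155, 18, 20) [[ 4.4 90.4]] 0.0236 18
```

```bash
python3 - <<'E'
from meas import *
d0=np.load("top0.npy",allow_pickle=True).item(); s=np.load("side12.npy",allow_pickle=True).item()
print("tips",onplane(s,[(437.5,223.3)],.193))
print("head side",onplane(s,[(432.9,249.4)],.083), "robot +(.002,.0065)")
print("head top",onplane(d0,[(429,142.75)],.085),"robot +(-.003,.0012)")
# two-view triangulation of head centre
r1,e1=rays(d0,[(429,142.75)]);r2,e2=rays(s,[(432.9,249.4)])
e1=e1+[-.003,.0012,0]; e2=e2+[.002,.0065,0]
A=np.c_[r1[0],-r2[0]]; t=np.linalg.lstsq(A,e2-e1,rcond=None)[0]; print(e1+t[0]*r1[0],e2+t[1]*r2[0])
E
```

```text
tips [[ 0.60591651 -0.31576677  0.193     ]]
head side [[ 0.61565878 -0.32018101  0.083     ]] robot +(.002,.0065)
head top [[ 0.61668015 -0.31604542  0.085     ]] robot +(-.003,.0012)
[ 0.61301827 -0.31424038  0.08723607] [ 0.61411136 -0.31509803  0.08779168]
```

```bash
python3 -m crank '[[0,-0.2,1.05,0.1,-0.2,0,8.5],[5,-0.2,1.05,0.1,-0.2,0,8.5],[8,-0.2,1.05,0.1,-0.2,0,8.5],[8,-0.2,1.05,0.1,-0.2,0,8.5],[8,-0.2,1.05,0.1,-0.2,0,8.5]]'; python3 - <<'E'
from plan import *
st(); plan(.6155,-.3147,.038,-10)
d=eyes.get_image("side")
u,v=430,240
cv2.imwrite(f"pics/side13.png",cv2.resize(d["color"][max(v-60,0):v+60,max(u-80,0):u+80],None,fx=4.8,fy=4.8,interpolation=cv2.INTER_CUBIC))
E
```

```text
clock: 30.88
position: [0.6179, -0.3161, 0.1031]
ee_rot: [0.706, 0.061, 0.703, -0.063]
contact_force: [1.0, 0.5, 0.2]
width: 0.0852
t 30.88 pos [ 0.6179 -0.3161  0.1031] X [ 0.005 -0.003 -1.   ] yawZ -9.98 F [1.   0.47 0.19] w 0.0852 q [-0.57  0.53  1.42 -0.    1.19 -0.4 ]
yaw -10 shift cm [ 6.51  0.11 -0.29] turn [0.  0.3 0.1] q6 now -0.4
yaw 170 shift cm [ 6.51  0.11 -0.29] turn [-180.    -0.2    0.5] q6 now -0.4
```

View pics/side13.png

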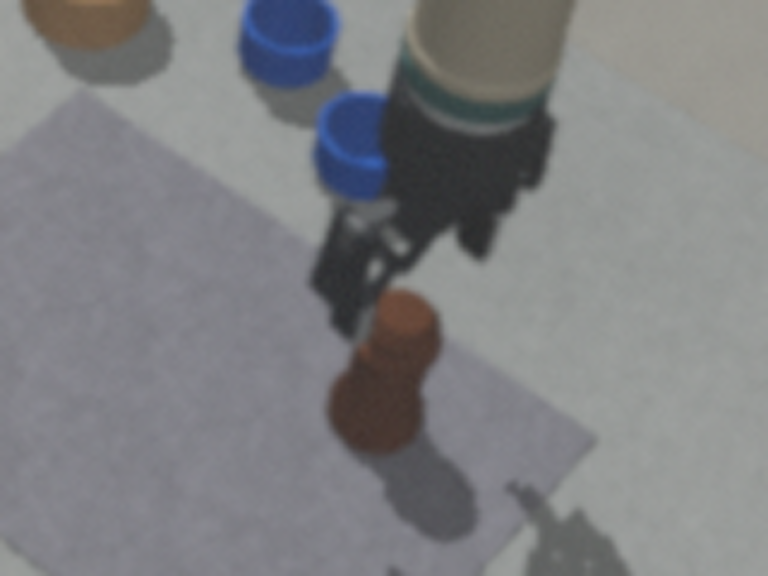

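```bash
python3 -m crank '[[2.5,0.1,-0.3,0,0.3,0.1,8.5],[4.5,0.1,-0.3,0,0.3,0.1,8.5],[6.4,0.1,-0.3,0,0.3,0.1,8.5],[6.4,0.1,-0.3,0,0.3,0.1,8.5]]'; python3 - <<'E'
from plan import *
st()
E
python3 -m crank '[[0,0,0,0,0,0,3],[0,0,0,0,0,0,3],[0,0,0,0,0,0,3],[0,0,0,0,0,0,3],[0,0,0,0,0,0,3]]' 40;python3 - <<'E'
from plan import *
st()
d=eyes.get_image("side")
u,v=430,240
cv2.imwrite(f"pics/side14.png",cv2.resize(d["color"][max(v-60,0):v+60,max(u-80,0):u+80],None,fx=4.8,fy=4.8,interpolation=cv2.INTER_CUBIC))
E
```

```text
clock: 31.42
position: [0.6134, -0.3141, 0.0369]
ee_rot: [0.703, 0.062, 0.706, -0.061]
contact_force: [-0.3, 0.5, -0.5]
width: 0.085
t 31.43 pos [ 0.6134 -0.3141  0.0369] X [-0.004  0.002 -1.   ] yawZ -10.02 F [-0.27  0.47 -0.49] w 0.085 q [-0.57  0.59  1.49 -0.    1.06 -0.4 ]
clock: 32.05
position: [0.6148, -0.315, 0.0392]
ee_rot: [0.704, 0.061, 0.704, -0.062]
contact_force: [-0.4, -0.2, 6.1]
width: 0.0477
t 32.05 pos [ 0.6148 -0.315   0.0392] X [-0.    -0.001 -1.   ] yawZ -10.02 F [-0.35 -0.2   6.11] w 0.0477 q [-0.57  0.59  1.49 -0.    1.06 -0.4 ]
```

View pics/side14.png

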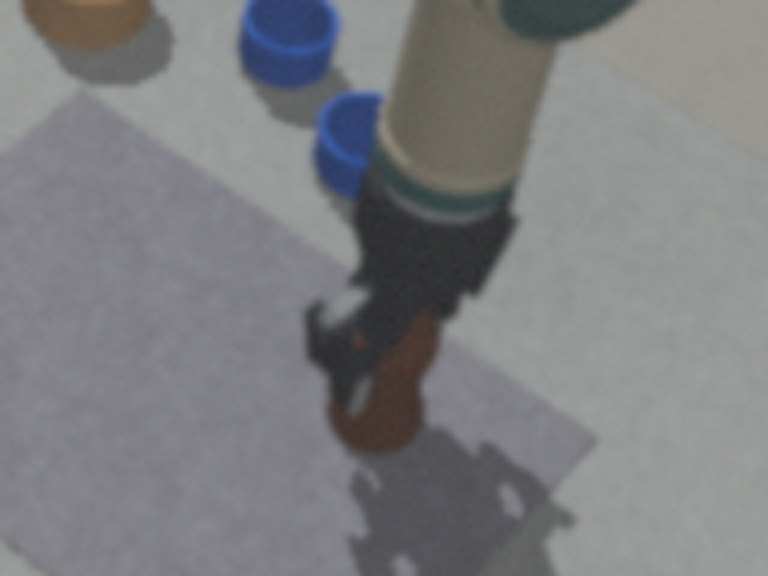

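The width of 47.7 mm means the pads are on the collar. I'll open, go 5 mm lower and try for the waist.

```bash
python3 -m crank '[[0,0,0,0,0,0,7],[0,0,0,0,0,0,7],[0.5,0,0,0,0,0,7],[0.5,0,0,0,0,0,7],[0.5,0,0,0,0,0,7]]';python3 -c "
from plan import *
st()"
python3 -m crank '[[0,0,0,0,0,0,3],[0,0,0,0,0,0,3],[0,0,0,0,0,0,3],[0,0,0,0,0,0,3],[0,0,0,0,0,0,3]]' 40;python3 -c "
from plan import *
st()"
```

```text
clock: 32.72
position: [0.6136, -0.3144, 0.0323]
ee_rot: [0.703, 0.062, 0.706, -0.061]
contact_force: [-0.5, -0.6, 0.4]
width: 0.0701
t 32.73 pos [ 0.6136 -0.3144  0.0323] X [-0.003  0.001 -1.   ] yawZ -10.02 F [-0.51 -0.58  0.43] w 0.0701 q [-0.57  0.59  1.5  -0.    1.05 -0.4 ]
clock: 33.35
position: [0.6142, -0.3146, 0.033]
ee_rot: [0.704, 0.062, 0.705, -0.062]
contact_force: [1.2, -0.7, 1.2]
width: 0.045
t 33.35 pos [ 0.6142 -0.3146  0.033 ] X [-0.002  0.    -1.   ] yawZ -10.02 F [ 1.24 -0.74  1.24] w 0.045 q [-0.57  0.59  1.5  -0.    1.05 -0.4 ]
```

```bash
python3 -m crank '[[0,0,0,0,0,0,7],[0,0,0,0,0,0,7],[-1.2,0,0,0,0,0,7],[-1.2,0,0,0,0,0,7],[-1.2,0,0,0,0,0,7]]';python3 -c "
from plan import *
st()"
python3 -m crank '[[0,0,0,0,0,0,3],[0,0,0,0,0,0,3],[0,0,0,0,0,0,3],[0,0,0,0,0,0,3],[0,0,0,0,0,0,3]]' 40;python3 -c "
from plan import *
st()"
```

```text
clock: 33.98
position: [0.6139, -0.3145, 0.0451]
ee_rot: [0.704, 0.062, 0.705, -0.062]
contact_force: [1.0, 0.4, -0.1]
width: 0.0702
t 33.98 pos [ 0.6139 -0.3145  0.0451] X [-0.002  0.    -1.   ] yawZ -10.02 F [ 0.96  0.42 -0.13] w 0.0702 q [-0.57  0.58  1.49 -0.    1.08 -0.4 ]
clock: 34.6
position: [0.614, -0.3145, 0.0449]
ee_rot: [0.704, 0.062, 0.705, -0.062]
contact_force: [-0.6, 0.5, 3.6]
width: 0.0479
t 34.6 pos [ 0.614  -0.3145  0.0449] X [-0.002  0.001 -1.   ] yawZ -10.02 F [-0.56  0.46  3.6 ] w 0.0479 q [-0.57  0.58  1.49 -0.    1.08 -0.4 ]
```

The reading is the same (47.9 mm) at both heights, so this is the collar's straight part and a sound grip. Lifting.

```bash
python3 -m crank '[[-1.5,0,0,0,0,0,3],[-5,0,0,0,0,0,3],[-10,0,0,0,0,0,3],[-13,0,0,0,0,0,3],[-13,0,0,0,0,0,3]]' 50; python3 - <<'E'
from plan import *
st(); b=board(0,-.09); print(b); plan(b[0],b[1],.175,BT)
d=eyes.get_image("side")
u,v=430,210
cv2.imwrite(f"pics/side15.png",cv2.resize(d["color"][max(v-60,0):v+60,max(u-80,0):u+80],None,fx=4.8,fy=4.8,interpolation=cv2.INTER_CUBIC))
E
```

```text
clock: 35.22
position: [0.6156, -0.3154, 0.178]
ee_rot: [0.705, 0.061, 0.703, -0.063]
contact_force: [0.1, -0.2, -1.8]
width: 0.0474
t 35.23 pos [ 0.6156 -0.3154  0.178 ] X [ 0.003 -0.003 -1.   ] yawZ -10.02 F [ 0.06 -0.24 -1.78] w 0.0474 q [-0.57  0.48  1.32 -0.    1.34 -0.4 ]
[0.57132311 0.14443628]
yaw 21.8 shift cm [  0.17  44.51 -12.36] turn [-31.8   0.1   0.2] q6 now -0.4
yaw 201.8 shift cm [  0.17  44.51 -12.36] turn [148.2   0.2  -0.2] q6 now -0.4
```

View pics/side15.png

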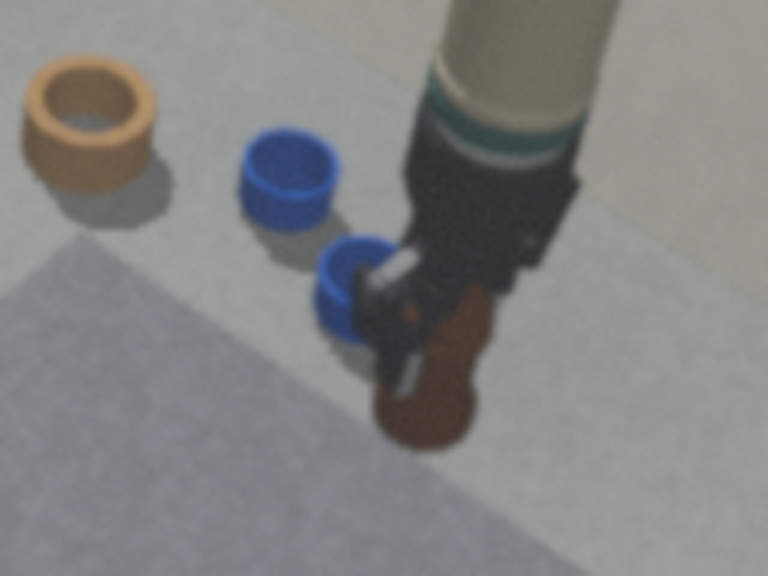

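```bash
python3 -m crank '[[0,26,-7,-19,0,0,3],[0,26,-7,-19,0,0,3],[0,26,-7,-19,0,0,3],[0,26,-7,-19,0,0,3],[0,26,-7,-19,0,0,3]]'; python3 - <<'E'
from plan import *
st(); b=board(0,-.09);  plan(b[0],b[1],.175,BT)
E
```

```text
clock: 35.9
position: [0.5879, -0.0424, 0.1726]
ee_rot: [0.702, -0.055, 0.708, 0.058]
contact_force: [0.7, -0.9, -1.8]
width: 0.0478
t 35.9 pos [ 0.5879 -0.0424  0.1726] X [-0.008  0.003 -1.   ] yawZ 9.18 F [ 0.72 -0.87 -1.78] w 0.0478 q [-0.19  0.34  1.56  0.    1.25 -0.35]
yaw 21.8 shift cm [-0.17 18.71  1.34] turn [-12.6  -0.4  -0.3] q6 now -0.35
yaw 201.8 shift cm [-0.17 18.71  1.34] turn [167.4  -0.4   0.6] q6 now -0.35
```

```bash
python3 -m crank '[[0,18.7,1.3,-12.6,0,0,3],[0,18.7,1.3,-12.6,0,0,3],[0,18.7,1.3,-12.6,0,0,3],[3,18.7,1.3,-12.6,0,0,3],[7,18.7,1.3,-12.6,0,0,3]]'; python3 -m crank '[[0,0,0,0,0,0,3],[0,0,0,0,0,0,3],[0,0,0,0,0,0,3]]'; python3 - <<'E'
from plan import *
st(); b=board(0,-.09);  plan(b[0],b[1],.064,BT)
d=eyes.get_image("side")
u,v=290,160
cv2.imwrite(f"pics/side16.png",cv2.resize(d["color"][max(v-60,0):v+60,max(u-80,0):u+80],None,fx=4.8,fy=4.8,interpolation=cv2.INTER_CUBIC))
E
```

```text
clock: 36.52
position: [0.574, 0.1411, 0.1036]
ee_rot: [0.694, -0.133, 0.695, 0.133]
contact_force: [0.7, -0.3, -0.9]
width: 0.0475
clock: 36.9
position: [0.5753, 0.1401, 0.1066]
ee_rot: [0.695, -0.132, 0.694, 0.132]
contact_force: [0.5, 0.1, -0.8]
width: 0.0477
t 36.9 pos [0.5753 0.1401 0.1066] X [ 0.     0.001 -1.   ] yawZ 21.54 F [ 0.55  0.07 -0.84] w 0.0477 q [ 0.12  0.39  1.65  0.    1.09 -0.26]
yaw 21.8 shift cm [ 4.26  0.54 -0.22] turn [-0.3  0.  -0. ] q6 now -0.26
yaw 201.8 shift cm [ 4.26  0.54 -0.22] turn [ 1.797e+02 -1.000e-01 -1.000e-01] q6 now -0.26
```

View pics/side16.png

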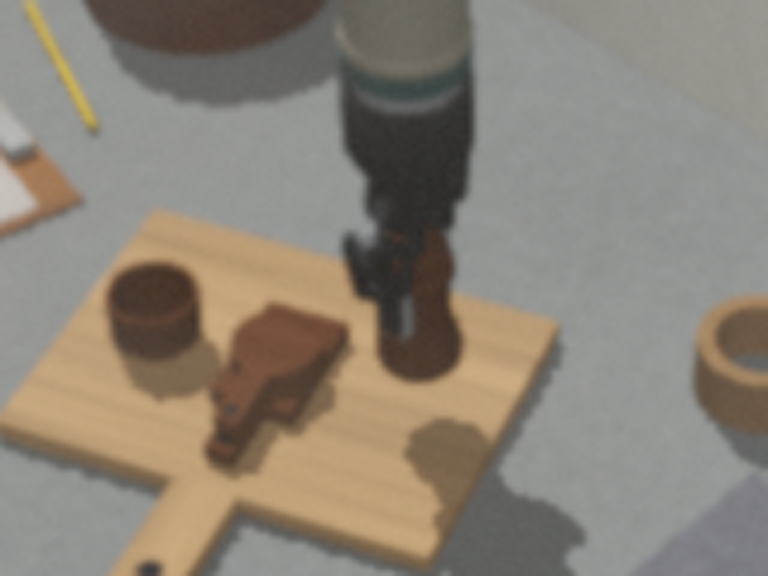

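```bash
python3 -m crank '[[2,0.5,-0.2,-0.3,0,0,3],[4.2,0.5,-0.2,-0.3,0,0,3],[4.2,0.5,-0.2,-0.3,0,0,3],[4.2,0.5,-0.2,-0.3,0,0,3],[4.2,0.5,-0.2,-0.3,0,0,3]]'; python3 -m crank '[[0.3,0,0,0,0,0,3],[0.5,0,0,0,0,0,3],[0.5,0,0,0,0,0,3],[0.5,0,0,0,0,0,3]]'; python3 - <<'E'
from plan import *
st()
d=eyes.get_image("side"); np.save("side17.npy",d,allow_pickle=True)
u,v=290,160
cv2.imwrite(f"pics/side17.png",cv2.resize(d["color"][max(v-60,0):v+60,max(u-80,0):u+80],None,fx=4.8,fy=4.8,interpolation=cv2.INTER_CUBIC))
E
```

```text
clock: 37.58
position: [0.5712, 0.1445, 0.0645]
ee_rot: [0.694, -0.134, 0.694, 0.135]
contact_force: [0.0, -0.2, -1.7]
width: 0.0472
clock: 38.08
position: [0.5702, 0.1444, 0.0582]
ee_rot: [0.693, -0.134, 0.695, 0.135]
contact_force: [-0.3, 0.2, -0.6]
width: 0.048
t 38.08 pos [0.5702 0.1444 0.0582] X [-0.003  0.001 -1.   ] yawZ 21.88 F [-0.28  0.17 -0.56] w 0.048 q [ 0.13  0.44  1.72  0.    0.99 -0.25]
```

View pics/side17.png

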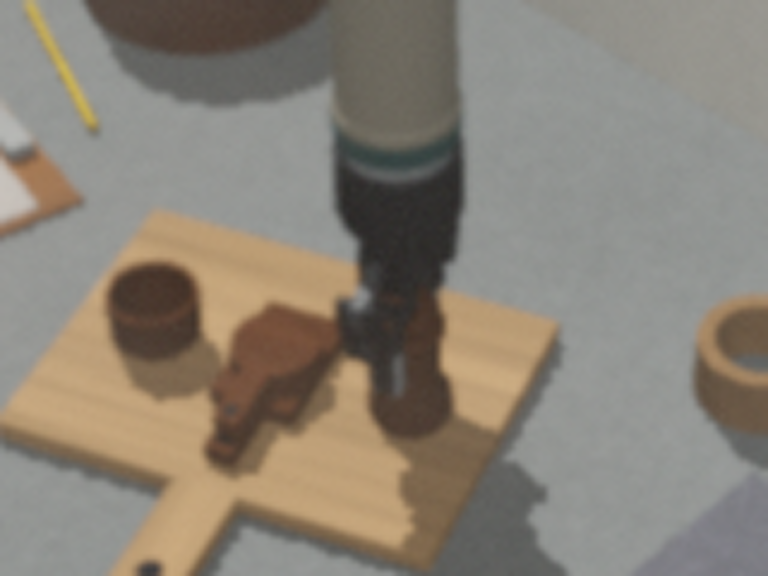

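```bash
python3 -m crank '[[0.1,0,0,0,0,0,3],[0.1,0,0,0,0,0,3],[0.1,0,0,0,0,0,3]]'; python3 -c "
from plan import *
st()"
```

```text
clock: 38.5
position: [0.5704, 0.1444, 0.0579]
ee_rot: [0.694, -0.134, 0.695, 0.135]
contact_force: [-1.2, -0.7, 5.2]
width: 0.0479
t 38.5 pos [0.5704 0.1444 0.0579] X [-0.002  0.001 -1.   ] yawZ 21.88 F [-1.24 -0.72  5.18] w 0.0479 q [ 0.13  0.44  1.72  0.    0.98 -0.25]
```

```bash
python3 -m crank '[[0,0,0,0,0,0,6],[0,0,0,0,0,0,6],[0,0,0,0,0,0,8.5],[0,0,0,0,0,0,8.5]]'; python3 -m crank '[[-3,0,0,0,0,0,8.5],[-8,0,0,0,0,0,8.5],[-13,0,0,0,0,0,8.5],[-14,0,0,0,0,0,8.5],[-14,0,0,0,0,0,8.5]]';  python3 -m crank '[[0,-30,0,0,0,0,8.5],[0,-30,0,0,0,0,8.5],[0,-30,0,0,0,0,8.5],[0,-30,0,0,0,0,8.5],[0,-30,0,0,0,0,8.5]]'; python3 - <<'E'
from plan import *
st()
for n in("top","side"):
    d=eyes.get_image(n); np.save(f"{n}18.npy",d,allow_pickle=True); 
    u,v=(225,205) if n=="top" else (268,180)
    cv2.imwrite(f"pics/{n}18.png",cv2.resize(d["color"][v-70:v+80,u-95:u+95],None,fx=4,fy=4,interpolation=cv2.INTER_CUBIC))
E
```

```text
clock: 39.0
position: [0.5701, 0.1444, 0.057]
ee_rot: [0.693, -0.134, 0.695, 0.135]
contact_force: [-0.1, 0.2, -0.4]
width: 0.0853
clock: 39.62
position: [0.5705, 0.1443, 0.1974]
ee_rot: [0.694, -0.134, 0.695, 0.135]
contact_force: [0.8, 0.5, -0.6]
width: 0.0845
clock: 40.25
position: [0.6817, -0.1363, 0.1934]
ee_rot: [0.692, -0.133, 0.697, 0.135]
contact_force: [-0.3, 0.4, -0.8]
width: 0.0851
t 40.25 pos [ 0.6817 -0.1363  0.1934] X [-0.007  0.002 -1.   ] yawZ 21.81 F [-0.32  0.42 -0.81] w 0.0851 q [-0.3   0.48  1.27 -0.    1.39 -0.68]
```

View pics/top18.png

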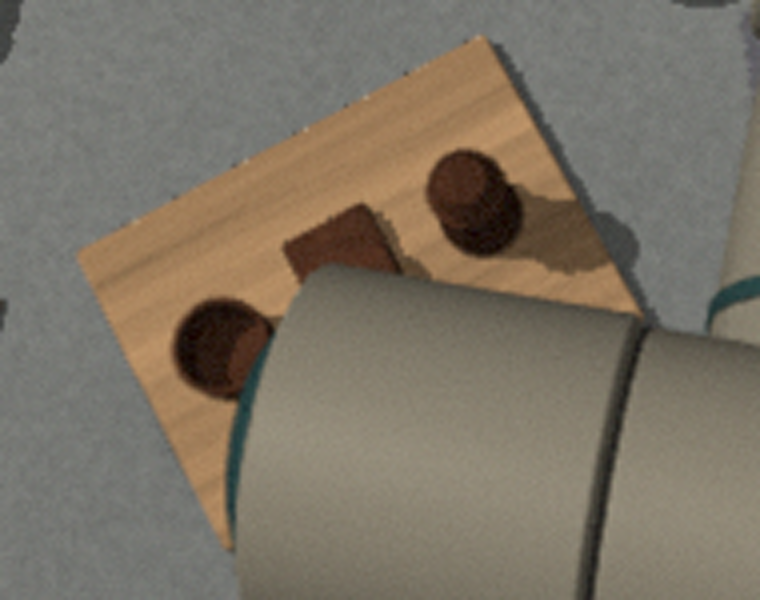

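View pics/side18.png

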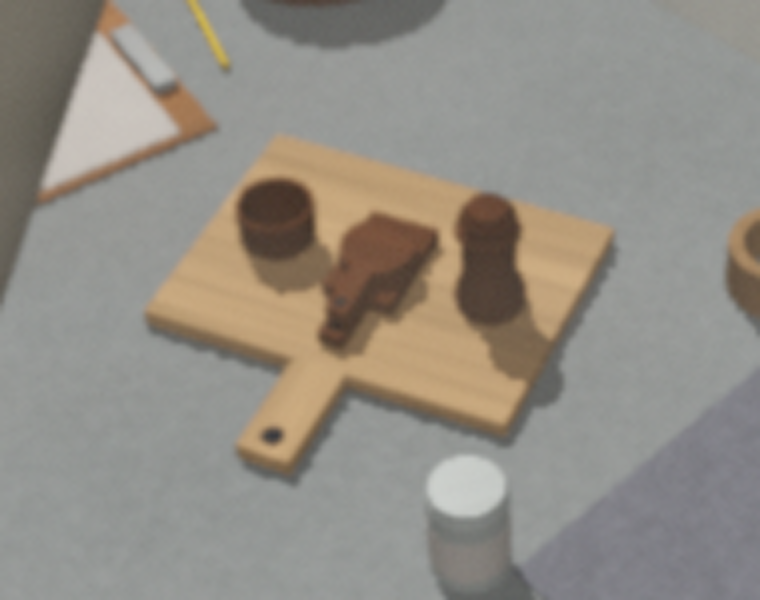

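```bash
python3 - <<'E'
from meas import *
for n,b in(("top",(232,165,34,34)),("side",(282,154,26,40))):
    im=np.load(n+"18.npy",allow_pickle=True).item()
    c=big(woodmask(im,n,b)); e=np.array(im["eye"])[:2]
    P=onplane(im,c,.016)[:,:2]; v=P.mean(0)-e; v/=np.linalg.norm(v); w=np.array([-v[1],v[0]])
    a=(P-e)@v; 
    for band in (.02,.027):
        q=P[a<a.min()+band]
        # fixed radius fit
        from scipy.optimize import least_squares
        for r in(.026,):
            s=least_squares(lambda x:np.hypot(*(q-x).T)-r,q.mean(0)+v*.015,loss='soft_l1',f_scale=.001)
            print(n,cv2.boundingRect(c),"foot",(tob(n,s.x)*1e3).round(1),"rms",np.sqrt((s.fun**2).mean()).round(4),len(q))
    # head: far arc, dome; r ~ .021-.025 at z~.096
    for z in(.1,):
        P=onplane(im,c,z)[:,:2]; cc,r,k=circ(P,np.r_[e,0],.005); print("head",(tob(n,cc)*1e3).round(1),r.round(4),k)
    a=im["color"].copy(); cv2.drawContours(a,[c.reshape(-1,1,2)],-1,(0,255,0),1); x,y,w_,h_=b
    cv2.imwrite(f"pics/mm{n}.png",cv2.resize(a[y-5:y+45,x-5:x+45],None,fx=8,fy=8,interpolation=0))
E
```

```text
top (237, 173, 24, 26) foot [[  3.9 -91.5]] rms 0.0012 22
top (237, 173, 24, 26) foot [[  4.1 -91.2]] rms 0.0015 28
head [[  0.1 -90. ]] 0.0212 22
side (287, 158, 17, 33) foot [[ 12.8 -86.1]] rms 0.0019 16
side (287, 158, 17, 33) foot [[ 13.  -85.9]] rms 0.0025 20
head [[ 24.5 -80.9]] 0.0099 6
```

View pics/mmtop.png

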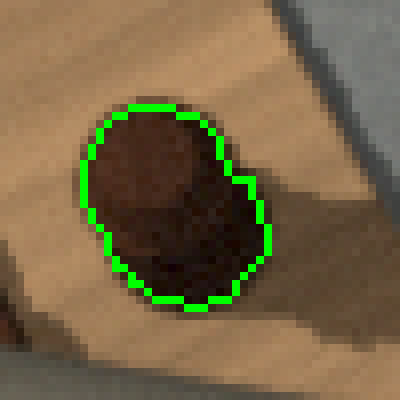

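View pics/mmside.png

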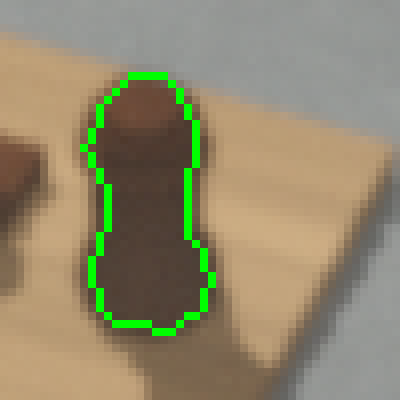

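```bash
python3 - <<'E'
from meas import *
im=np.load("side18.npy",allow_pickle=True).item()
for px,z in(((296.2,184),.031),((295.6,175),.064),((295.4,163.5),.1)): print((tob("side",onplane(im,[px],z)[:,:2])*1e3).round(1))
# projected expected axis points at board (0,-90)
c,t=CAL["side"]; t=np.radians(t); w=c+np.array([.09*np.sin(t),-.09*np.cos(t)])
for z in(.016,.031,.046,.064,.082,.116): print(z,proj(im,[*w,z]).round(1))
im=np.load("top18.npy",allow_pickle=True).item(); c,t=CAL["top"]; t=np.radians(t); w=c+np.array([.09*np.sin(t),-.09*np.cos(t)])
for z in(.016,.031,.116): print("top",z,proj(im,[*w,z]).round(1))
E
```

```text
[[ -2.9 -95.2]]
[[  1.3 -92.2]]
[[ 11.8 -88. ]]
0.016 [[295.1 186.4]]
0.031 [[295.  182.9]]
0.046 [[294.9 179.4]]
0.064 [[294.7 175.1]]
0.082 [[294.6 170.7]]
0.116 [[294.3 162.3]]
top 0.016 [[250.3 189.3]]
top 0.031 [[249.6 187.9]]
top 0.116 [[244.8 179.8]]
```

Mill estimates: top view foot (4,-91) and head (0,-90); side view roughly (0…1,-92…-95) mm. It is upright and within about 3 mm of (0,-90). Retracting for a final check.

```bash
python3 -m crank '[[-3,-9.5,-29,0,0,0,8.5],[-3,-9.5,-29,0,0,0,8.5],[-3,-9.5,-29,0,0,0,8.5],[-3,-9.5,-29,0,0,0,8.5],[-3,-9.5,-29,0,0,0,8.5]]'; python3 -m crank '[[0,0,0,0,0,0,8.5],[0,0,0,0,0,0,8.5],[0,0,0,0,0,0,8.5],[0,0,0,0,0,0,8.5]]'; python3 - <<'E'
from plan import *
from meas import *
st()
for n in("top","side"):
    d=eyes.get_image(n); np.save(f"{n}19.npy",d,allow_pickle=True); cv2.imwrite(f"pics/{n}19.png",d["color"])
    d0=np.load(n+"0.npy",allow_pickle=True).item()
    for nm,(x,y,w,h) in (("tape",(270,92,50,50) if n=="top" else (350,155,40,40)),("tin",(300,228,45,40) if n=="top" else (272,218,40,45))):
        print(n,nm,"mean abs diff",np.abs(d["color"][y:y+h,x:x+w].astype(int)-d0["color"][y:y+h,x:x+w]).mean().round(2), "noise ref",np.abs(d["color"][300:340,200:250].astype(int)-d0["color"][300:340,200:250]).mean().round(2))
def dark(im,u,v,r=2):
    g=cv2.cvtColor(im["color"],cv2.COLOR_BGR2GRAY).astype(float)[v-r:v+r+1,u-r:u+r+1]
    w=np.clip(np.percentile(g,30)-g,0,None); yy,xx=np.mgrid[v-r:v+r+1,u-r:u+r+1]
    return [(w*xx).sum()/w.sum(),(w*yy).sum()/w.sum()]
for n,h in(("top",(230,227)),("side",(258,185))):
    im=np.load(n+"19.npy",allow_pickle=True).item(); hp=dark(im,*h); print(n,np.round(hp,1),(tob(n,onplane(im,[hp],.044)[:,:2])*1e3).round(1))
E
```

```text
clock: 40.98
position: [0.4462, -0.3299, 0.2252]
ee_rot: [0.693, -0.133, 0.696, 0.136]
contact_force: [0.4, -1.1, -0.0]
width: 0.0848
clock: 41.48
position: [0.4495, -0.3292, 0.2265]
ee_rot: [0.693, -0.134, 0.695, 0.136]
contact_force: [0.9, -0.4, -0.6]
width: 0.0854
t 41.48 pos [ 0.4495 -0.3292  0.2265] X [-0.003  0.002 -1.   ] yawZ 22.0 F [ 0.88 -0.36 -0.57] w 0.0854 q [-0.76  0.25  1.55 -0.    1.34 -1.14]
top tape mean abs diff 5.11 noise ref 7.81
top tin mean abs diff 7.31 noise ref 7.81
side tape mean abs diff 7.4 noise ref 28.95
side tin mean abs diff 9.09 noise ref 28.95
top [229.2 226.8] [[-65.9   0.3]]
side [258.5 185.9] [[-63.4  -0.7]]
```

View pics/top19.png

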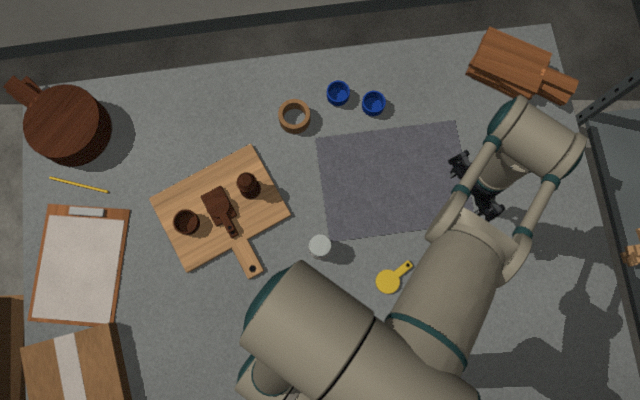

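View pics/side19.png

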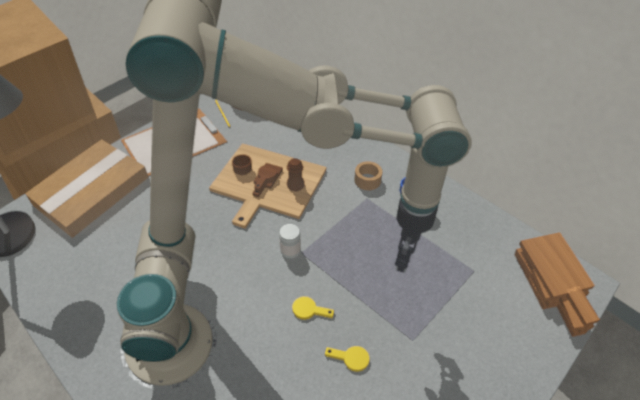

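The board holds the stacked paddles at top (219,208), the bowl at (186,222) and the mill at (249,186). The tape roll (294,116) and tin (319,245) haven't moved, and the arm is clear. Handing in.

```bash
python3 -c "
from rig import manip
print(manip.sign_off())"
```

```text
the job is handed in; nothing more can be done
None
```

The set is laid out as asked and handed in at about 41.6 s. I placed the rectangular paddle first (regripped once to correct a 4 mm offset), then the round paddle on top of it, then the bowl on the left and the pepper mill on the right.

Positions below are in the board's frame, (x, y) in mm:

| Piece | Target | Measured |
|---|---|---|
| Rectangular paddle | (0, 0) | within about 1 mm in both views, handle along the board's handle to about 1° |
| Round paddle | (0, 0) on the rectangular one | about 1 mm off, judged from its hang hole; handle aligned to about 1° |
| Bowl | (0, 90) | top view (-1, 88), side view (3, 90) |
| Pepper mill | (0, -90) | top view foot (4, -91), head (0, -90) |

- **Pepper mill:** its position is the least certain. The side view disagreed: its foot-circle fit gave (13, -86), and I discarded that because the mask was too tight there. Its axis points gave (-3, -95), (1, -92) and (12, -88). I take the mill to be within about 3 mm of its place.
- **Grip on the mill:** the pads rode on the collar's edge when I tried for the waist, so I carried the mill by its collar.
- **Final view:** the bowl and mill stand upright, and the tape roll and oil tin show no change beyond image noise. The gripper is open and the arm is clear of everything. The highest contact force I read was about 9 N, taken between moves.

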